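# Clamp a fresh house casting in the bar clamp

### The job

Lift the little terracotta house casting out of its open mould and stand it upright on the wooden bed of the bar clamp, lengthwise between the sprung pad and the fixed jaw, and let go of it. Then pump the clamp's lever, moving the bar and pad only by the lever, until the pad has pushed the casting up against the fixed jaw and is pressed about half way into its head; much more would crush the casting. Finish while still holding the lever in that position, and leave the other things on the shelf where they are.

Things in the scene. Friction and masses are not known exactly. Their poses are not given: they have to be found in the camera images.
- casting: terracotta casting of a little stepped house, the only thing in the mould, 0.11 to 0.23 kg: lower storey 46 (its x) x 60 (its y) x 24 mm high, on its middle an upper storey 30 (x) x 34 (y) mm that rises from 24 to 54 mm; origin at the centre of its underside, z up. It is the same turned half round. Take it by the 30 mm width (x) of the upper storey
- mould: open lower half of a plaster mould, fixed, 84 (x) x 100 (y) x 30 mm high, origin at the centre of its underside; its rectangular cavity (49 x 63 mm, floor 12 mm up, 18 mm deep) holds the casting's lower storey with 1.5 mm of play; the casting's y lies along the mould's y and it lifts straight up
- clamp: steel bench bar clamp, fixed, 60 mm wide (x), 350 mm long (y, from -170 to +180 mm; the toothed bar's tail sticks out up to 45 mm more at -y); origin under it, z up. Along +y: lever at y = -100, sprung pad, wooden bed (flat top 28 mm up, 60 mm wide, y from 0 to 150 mm, no side walls), then the fixed jaw (its face at y = 150 mm, top 52 mm up). The bar with the pad moves towards +y only when the lever is pumped
- jaw_face (a point): middle of the fixed jaw's face, 40 mm above the table, 12 mm above the bed; the clamp's axes
- bar: toothed steel bar of the clamp with the pad's head on its +y end, lies along the clamp's y, 42 to 55 mm above the table; slides to +y (it starts 12 to 45 mm forward), up to 118 mm in all. A light brake (2.5 N) holds it where the lever leaves it, so with the lever let go no more than 2.5 N stays on the pad; the bar then slips back by itself
- pad: the sprung pad with its rubber face, 46 wide (x) x 18 high (z) mm, origin in the middle of its front face, 40 mm above the table, looks to the clamp's +y; at the start 101 to 134 mm from the fixed jaw's face
- pad_travel (a joint): how far the pad is pushed back into its head, m: 0 free, 0.024 fully in; its spring gives 1 N per mm; half way in (0.012) is the right squeeze. More than 21 N crushes the casting
- lever_angle (a joint): angle of the pump lever, rad: 0 at rest (leaning 0.3 rad back from upright, towards the clamp's -y), 0.6 at its forward stop (leaning 0.3 rad to +y). A spring brings it back to 0 (about 1.5 to 3 N at the grip). On the forward swing a pawl catches the next tooth (10 mm apart, so up to 10 mm is lost) and pushes the bar about 54 mm per rad, up to 32 mm a stroke; on the back swing the bar stays. The force at the grip is about half of that on the bar
- lever: the steel pump lever itself with its fork and cross grip; origin at its pivot
- lever_hinge (a point): the lever's pivot, 30 mm above the table at y = -100 mm in the clamp's frame; the pivot runs along the clamp's x
- lever_grip (a point): middle of the black round cross grip at the lever's top, 16 mm thick, 76 mm long along the clamp's x, 115 mm from the pivot (140 mm above the table at rest, 145 mm upright); it can be pinched from above with a finger before and a finger behind it (along the clamp's y), with nothing within 60 mm below
- owl: bystander, to be left alone: ceramic owl bank, 80 mm wide, 120 mm high, loose; origin under its middle
- pueblo: bystander, to be left alone: painted wooden pueblo-house figure, 70 x 120 x 85 mm, loose; origin under its middle
- bowl: bystander, to be left alone: speckled white stoneware bowl, 100 mm across, 45 mm high, loose; origin under its middle
- jar: bystander, to be left alone: amber glass jar with metal cap, 64 mm across, 80 mm high, loose; origin under its middle
- brush: bystander, to be left alone: hand brush, 170 mm long, lying along its x, loose; origin under its middle
- sanding_block: bystander, to be left alone: cork sanding block, 45 x 70 x 28 mm, loose; origin under its middle
There are look-alikes about, which are no part of the job. Of the things shaped like the casting, the terracotta one is meant.

How it is judged:
By the outcome, as a careful person would: the job done as asked, in the order asked, and still so for the second after the job is handed in, while the arm keeps its last pose, push and grip.
It also fails if it takes over 72 s, if anything falls off the work surface, if the arm or the gripper's body presses on something with over 40 N, if the wrist force passes 120 N, or if a joint passes its speed limit or range.

### The arm

A 6-joint arm with a two-finger parallel gripper is mounted at the origin on the work surface. World frame = base frame: x ahead of the robot, y to its left, z up, the work surface at z = 0. Lengths are in m, angles in rad, forces in N, time in s.
With the tool pointing down it reaches from about 0.425 to 0.95 m from the base axis. Payload 3.5 kg.
Tool frame: the origin (TCP) lies at the very end of the fingers, on their centre line; the grasp point (between the pads) lies 19 mm behind it; y points along the fingers, z is the direction in which the jaws open and shut, and the axes are right-handed (so a half turn about y gives the same grasp; the last joint's range is limited). The gripper opens to 85 mm and grips with 20 to 120 N. Pads are 22 mm wide; open, the fingers measure 114 mm over their backs; the gripper's body (76 mm by 85 mm) begins 54 mm behind the grasp point. The pads swing forward as they close: fully open they stand 13 mm farther back than shut.
Start: joints at [1.035, 0.286, 1.577, -0, 1.279, -0.15], TCP at [0.254, 0.625, 0.231] pointing down, gripper open.
Joint ranges: [-2.77, 2.77], [-0.9, 2.22], [0.21, 2.48], [-1.53, 4.67], [0.24, 2.81], [-2.84, 2.84]. Speed limits (rad/s): [2.79, 2.79, 3.14, 3.14, 3.14, 3.14].

### API

Orientations are given as a unit quaternion [x, y, z, w].
In Python, from plant import ctrl, cams gives the robot as it stands.
- The arm moves only by the tool play_rows, never from a script. Its argument "steps" is a list of rows, each an object of numbers: "claw": the finger opening in cm, from 0 to 8.54; "tx", "ty", "tz": the shift along the tool's x, y, z in cm; "ax", "ay", "az": the turn, a rotation vector about the tool's x, y, z in degrees. A call has 1 to 12 rows; each row is the pose to reach, as a shift and turn from the pose commanded when the call began, along the tool's axes at that moment; what a row does not reach only later rows make up. A row lasts 1/12 s, in which the tool goes at most 41.7 mm and 7.16 degrees, less where a joint would pass 70% of its speed; a pose out of reach is approached as far as the arm can. A call with a gripper value outside its range is refused whole. The fingers move at their own pace and stop on an object; "grip_force" is the grip in N (left out, the last holds). Time passes only in rows, so rows that repeat a pose let the fingers close. It gives the time, the measured TCP pose, the force and the opening at its end, in the units of the state.
- ctrl.get_state(): the state, without advancing time (a new reading comes with each control period).
- cams.read_camera(name): name is "scene" or "top" or "wrist"; returns (picture, depth): 400x640x3 uint8, blue, green, red; 400x640 float32, m along the optical axis (not along the pixel's ray), 0 where there is no reading.
- cams.camera_model(name): a dict with "intrinsics" (3x3 intrinsics, pixels), "rvec" (rotation vector, rad) and "tvec" (3), from world to camera coordinates, as OpenCV has them; the wrist camera has in their place "tool_from_camera" (4x4, takes a point from camera to tool coordinates, whose origin is the TCP and whose axes are the tool frame's). Camera axes: x right, y down, z forward; pixel columns grow to the right and rows downward; lengths in m; the calibration is good to about 2 mm. A picture is of the moment at which its call begins: read the wrist's pose just before it. camera_model takes no time and is no camera call.
- ctrl.sign_off(): hands the job in, once; it reports no verdict.
The state is a dict: "time": time; "qpos": joint angles; "dq": joint speeds; "joint_efforts": joint torques, N m; "eef_pos": TCP position; "tcp_rot": TCP orientation; "contact_force": force on the tool from outside, world axes, zero at the start; "wrist_torque": the same for the moment, N m; "opening": opening from 0.0 (shut) to 1.0 (fully open).
Only numpy, scipy, OpenCV 4.12 (cv2) and the standard library are available. Lean on these libraries where they do the work, as an engineer would, in place of code of your own. Each camera call takes 0.05 s, during which the arm holds its last target.

## Working session

There is one attempt and no reset: what is moved stays moved. The work goes in short steps, Python scripts to look and compute and a tool call to move; the robot and the scene stay as the last step left them, time stands still between calls to the robot, and variables do not carry over. Pictures are saved under pics/ and viewed, and the job is handed in when it is done.

Besides the shell and the picture viewer there is one more tool, called after "Emit:" by a JSON object that holds its "fn" and its "kwargs", one argument or row to a line. play_rows: Moves the arm, as the interface text tells. Its arguments: {"type":"object","properties":{"steps":{"type":"array","items":{"type":"object","properties":{"claw":{"type":"number"},"tx":{"type":"number"},"ty":{"type":"number"},"tz":{"type":"number"},"ax":{"type":"number"},"ay":{"type":"number"},"az":{"type":"number"}}}},"grip_force":{"type":"number"}},"required":["steps"]}

```bash
mkdir -p pics; ls
python3 - <<'E'
from plant import ctrl,cams
import cv2,numpy as np
s=ctrl.get_state(); print(s)
for n in ["scene","top"]:
    p,d=cams.read_camera(n); cv2.imwrite(f"pics/{n}0.png",p); np.save(f"pics/{n}0.npy",d); m=cams.camera_model(n); print(n,m)
print(cams.camera_model("wrist"))
E
```

```text
pics
{'time': 0.0, 'qpos': array([ 1.03502062e+00,  2.87166824e-01,  1.57818103e+00,  1.92798918e-05,
        1.27861412e+00, -1.50039711e-01]), 'dq': array([-0.00111665, -0.00078546, -0.00118797,  0.00134451, -0.0019965 ,
        0.00041462]), 'joint_efforts': array([-3.63768131e-04, -4.05972505e+01, -2.92626518e+01, -7.78318372e-05,
        5.69152005e-03, -3.32128378e-07]), 'eef_pos': array([0.25361437, 0.62482976, 0.22994423]), 'tcp_rot': array([ 0.69478185, -0.13582398,  0.13524838, -0.69320841]), 'contact_force': array([-0.21096964, -0.19985645,  0.51226872]), 'wrist_torque': array([-0.07731983, -0.00549197, -0.03528319]), 'opening': 0.9991614325488728}
scene {'intrinsics': array([[381.9484522 ,   0.        , 318.08044812],
       [  0.        , 381.9484522 , 201.64030546],
       [  0.        ,   0.        ,   1.        ]]), 'rvec': array([ 2.07115387,  1.41073299, -0.51610371]), 'tvec': array([-0.19051775, -0.3266785 ,  1.43859696])}
top {'intrinsics': array([[497.42421421,   0.        , 310.91222783],
       [  0.        , 497.42421421, 201.26331963],
       [  0.        ,   0.        ,   1.        ]]), 'rvec': array([ 2.1373694 , -2.18687444,  0.12858788]), 'tvec': array([0.00520523, 0.5653534 , 1.64213175])}
{'intrinsics': array([[291.51742716,   0.        , 318.35416142],
       [  0.        , 291.51742716, 202.43704448],
       [  0.        ,   0.        ,   1.        ]]), 'tool_from_camera': array([[-1.14518207e-03,  9.46776849e-01,  3.21888624e-01,
        -8.29627252e-02],
       [ 5.79130691e-04, -3.21888154e-01,  9.46777525e-01,
        -1.43116616e-01],
       [ 9.99999177e-01,  1.27064822e-03, -1.79686990e-04,
         2.13071916e-04],
       [ 0.00000000e+00,  0.00000000e+00,  0.00000000e+00,
         1.00000000e+00]])}
```

View pics/scene0.png

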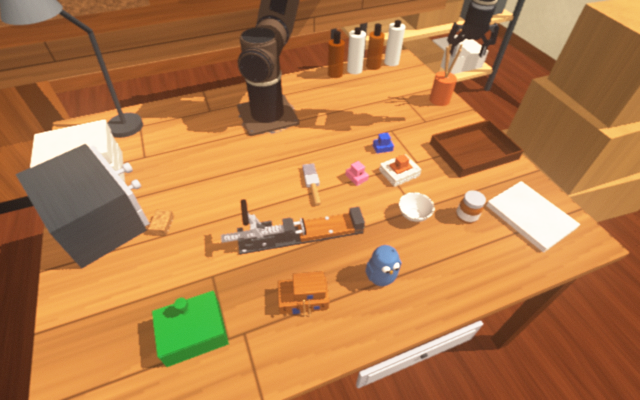

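View pics/top0.png

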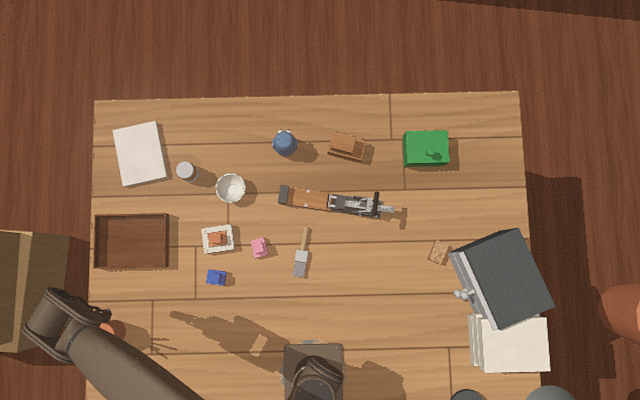

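The scene view shows three house shapes: terracotta in the white mould at (402,163), pink at (357,173) and blue at (384,142). In the top view they are at (218,239), (258,247) and (216,277). The terracotta one, the only one in a mould, fits the description. Next I confirm it in a crop and measure.

```bash
cat > h.py <<'E'
import cv2,numpy as np
from plant import ctrl,cams
from scipy.spatial.transform import Rotation as R
def cloud(name,d,state=None):
    m=cams.camera_model(name);K=m['intrinsics'];h,w=d.shape
    u,v=np.meshgrid(np.arange(w),np.arange(h))
    P=np.stack([(u-K[0,2])/K[0,0]*d,(v-K[1,2])/K[1,1]*d,d],-1)
    if name=='wrist':
        T=m['tool_from_camera'];P=P@T[:3,:3].T+T[:3,3]
        return P@R.from_quat(state['tcp_rot']).as_matrix().T+state['eef_pos']
    Rm=cv2.Rodrigues(m['rvec'])[0]
    return (P-m['tvec'])@Rm
def zoom(p,u0,v0,u1,v1,f,fn): cv2.imwrite(fn,cv2.resize(p[v0:v1,u0:u1],None,fx=f,fy=f,interpolation=cv2.INTER_CUBIC))
E
python3 - <<'E'
from h import *
p=cv2.imread('pics/top0.png');zoom(p,190,170,420,290,3.4,'pics/topz.png')
d=np.load('pics/top0.npy');C=cloud('top',d)
for n,(u,v) in dict(cast=(218,239),pink=(258,247),blue=(216,277),bed=(310,198),jaw=(284,195),grip=(377,203),table=(270,230)).items(): print(n,C[v,u].round(4))
p=cv2.imread('pics/scene0.png');zoom(p,210,120,450,300,3,'pics/scenez.png')
E
```

```text
cast [0.4445 0.3004 0.0591]
pink [0.4156 0.1706 0.0465]
blue [0.3209 0.308  0.054 ]
bed [ 0.5762 -0.0049  0.035 ]
jaw [0.5866 0.0817 0.0485]
grip [ 0.5428 -0.2157  0.1377]
table [ 0.4738  0.134  -0.0013]
```

View pics/topz.png

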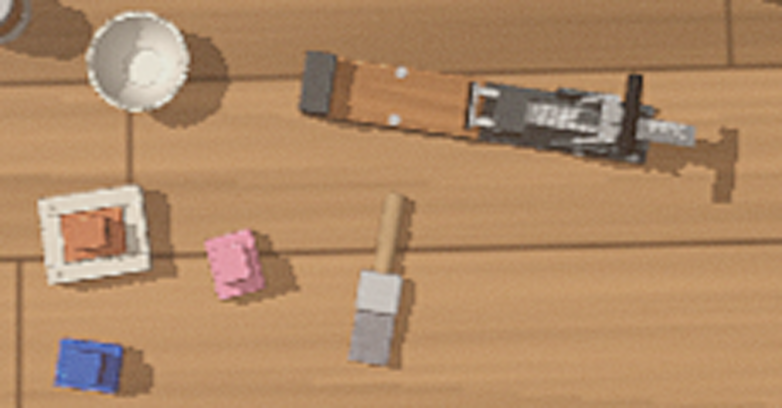

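View pics/scenez.png

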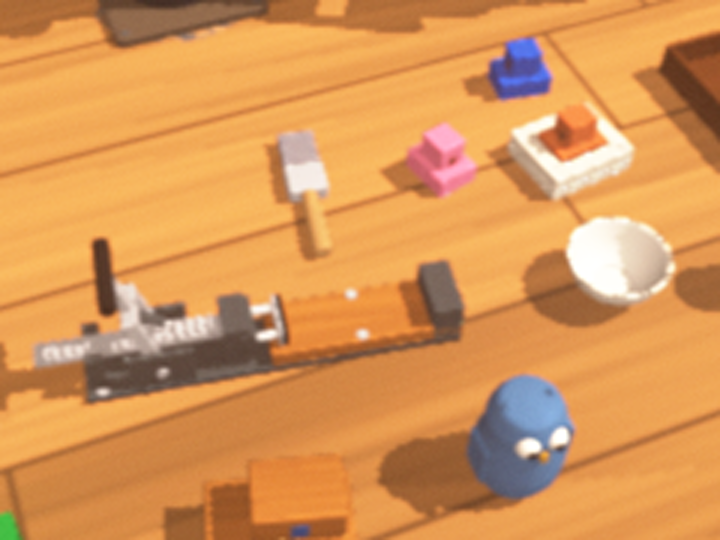

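Run:
```python
from h import *
p=cv2.imread('pics/top0.png');d=np.load('pics/top0.npy');C=cloud('top',d)
hsv=cv2.cvtColor(p,cv2.COLOR_BGR2HSV)
print('sd table z',C[205:225,250:275,2].mean(),C[205:225,250:275,2].std())
def rect(mask,z):
    # reproject pixel to plane z
    m=cams.camera_model('top');K=m['intrinsics'];Rm=cv2.Rodrigues(m['rvec'])[0];c=-Rm.T@m['tvec']
    v,u=np.nonzero(mask);r=np.stack([(u-K[0,2])/K[0,0],(v-K[1,2])/K[1,1],np.ones(len(u))],1)@Rm
    P=c+r*((z-c[2])/r[:,2])[:,None]
    return cv2.minAreaRect((P[:,:2]*1000).astype(np.float32)),len(u)
H,S,V=cv2.split(hsv);uu,vv=np.meshgrid(np.arange(640),np.arange(400))
def win(a,b,c_,d_): return (uu>=a)&(uu<c_)&(vv>=b)&(vv<d_)
w=win(195,218,242,260)
print('mould',rect(w&(S<70)&(V>150),0.03))
t=w&(S>125)&(H<15)&(V>110)
print('terracotta',rect(t,0.036))
top=w&(C[...,2]>0.05);print('upper',rect(top,0.066), C[top].mean(0))
w2=win(275,180,335,215)&(C[...,2]>0.018)
j=win(275,180,291,215)&(V<110)&(C[...,2]>0.03)
print('jaw',rect(j,0.052)); print('bedjaw',rect(w2,0.028))
g=win(370,185,385,225)&(C[...,2]>0.11);print('grip',rect(g,0.14),C[g].mean(0))
```

```text
sd table z 0.01305705861614206 0.15125816835544867
mould (((448.3697509765625, 308.4979553222656), (86.07443237304688, 101.78336334228516), 7.420544147491455), 507)
terracotta (((448.0682678222656, 313.31878662109375), (99.81306457519531, 142.05213928222656), 5.008946895599365), 279)
upper (((436.2078552246094, 300.9902648925781), (109.0262680053711, 136.80892944335938), 1.9394913911819458), 118) [0.43850566 0.27437858 0.24444807]
jaw (((588.4993286132812, 83.61337280273438), (28.65140151977539, 61.76974868774414), 80.43090057373047), 141)
bedjaw (((589.4152221679688, 5.166465759277344), (194.8130340576172, 87.30570220947266), 80.51785278320312), 989)
grip (((527.2078857421875, -205.3224639892578), (25.20654296875, 101.42747497558594), 87.78578186035156), 140) [ 0.53478184 -0.19902455  0.19865082]
```

```bash
cat >> h.py <<'E'
def to(pos,yawz,s=None):
    """tool down, tool z axis at heading yawz (deg): rows deltas from measured pose"""
    s=s or ctrl.get_state();R0=R.from_quat(s['tcp_rot']).as_matrix()
    a=np.radians(yawz);z=np.array([np.cos(a),np.sin(a),0]);y=np.array([0,0,-1.]);x=np.cross(y,z)
    Rt=np.stack([x,y,z],1)
    dp=R0.T@(np.array(pos)-s['eef_pos'])*100
    rv=np.degrees(R.from_matrix(R0.T@Rt).as_rotvec())
    print('t xyz cm',dp.round(2),'a deg',rv.round(2))
def yaw(s): 
    Rm=R.from_quat(s['tcp_rot']).as_matrix();return np.degrees(np.arctan2(Rm[1,2],Rm[0,2])),Rm.round(3)
E
python3 - <<'E'
from h import *
s=ctrl.get_state();print(yaw(s))
to([0.448,0.308,0.20],7.4); to([0.448,0.308,0.20],187.4)
E
```

```text
(np.float64(67.89606327674117), array([[ 0.927, -0.001,  0.376],
       [-0.376, -0.002,  0.927],
       [-0.   , -1.   , -0.002]]))
t xyz cm [ 29.93   3.04 -22.04] a deg [1.20e-01 6.05e+01 5.00e-02]
t xyz cm [ 29.93   3.04 -22.04] a deg [ 5.000e-02 -1.195e+02 -1.400e-01]
```

Emit:
{"fn": "play_rows", "kwargs": {
  "steps": [
    {"claw":8.5,"tx":3,"ty":0.3,"tz":-2.2,"ay":6},
    {"claw":8.5,"tx":6,"ty":0.6,"tz":-4.4,"ay":12},
    {"claw":8.5,"tx":9,"ty":0.9,"tz":-6.6,"ay":18},
    {"claw":8.5,"tx":12,"ty":1.2,"tz":-8.8,"ay":24},
    {"claw":8.5,"tx":15,"ty":1.5,"tz":-11,"ay":30},
    {"claw":8.5,"tx":18,"ty":1.8,"tz":-13.2,"ay":36},
    {"claw":8.5,"tx":21,"ty":2.1,"tz":-15.4,"ay":42},
    {"claw":8.5,"tx":24,"ty":2.4,"tz":-17.6,"ay":48},
    {"claw":8.5,"tx":27,"ty":2.7,"tz":-19.8,"ay":54},
    {"claw":8.5,"tx":30,"ty":3,"tz":-22,"ay":60.5},
    {"claw":8.5,"tx":30,"ty":3,"tz":-22,"ay":60.5}
  ]
}}

```text
invalid input at $.steps[0]: expected keys claw, tx, ty, tz, ax, ay, az
```

Run:
```python
from h import *
s=ctrl.get_state();p,d=cams.read_camera('wrist');cv2.imwrite('pics/w1.png',p);np.save('pics/w1.npy',d)
import pickle;pickle.dump(s,open('pics/w1.pkl','wb'))
print(s['time'],s['eef_pos'],yaw(s)[0],s['contact_force'])
```

```text
0.1 [0.25363814 0.62488354 0.23002835] 67.89606327674117 [-0.10422413 -0.96378388  0.01139034]
```

View pics/w1.png

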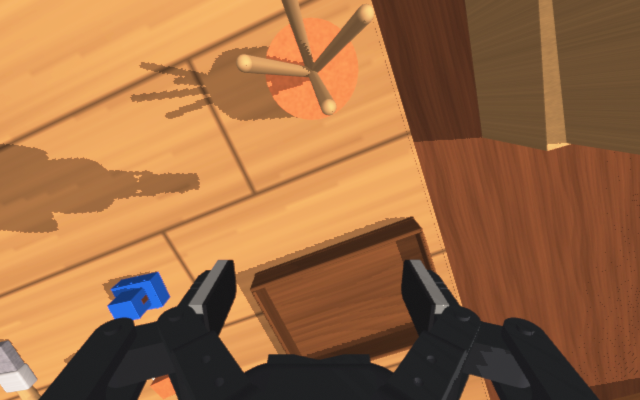

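The row was refused because every key is needed, so the arm has not moved. This wrist picture only shows the start view, with the tray between the fingers. I'll repeat the move with all keys.

Emit:
{"fn": "play_rows", "kwargs": {
  "steps": [
    {"claw":8.5,"tx":3,"ty":0.3,"tz":-2.2,"ax":0,"ay":6,"az":0},
    {"claw":8.5,"tx":6,"ty":0.6,"tz":-4.4,"ax":0,"ay":12,"az":0},
    {"claw":8.5,"tx":9,"ty":0.9,"tz":-6.6,"ax":0,"ay":18,"az":0},
    {"claw":8.5,"tx":12,"ty":1.2,"tz":-8.8,"ax":0,"ay":24,"az":0},
    {"claw":8.5,"tx":15,"ty":1.5,"tz":-11,"ax":0,"ay":30,"az":0},
    {"claw":8.5,"tx":18,"ty":1.8,"tz":-13.2,"ax":0,"ay":36,"az":0},
    {"claw":8.5,"tx":21,"ty":2.1,"tz":-15.4,"ax":0,"ay":42,"az":0},
    {"claw":8.5,"tx":24,"ty":2.4,"tz":-17.6,"ax":0,"ay":48,"az":0},
    {"claw":8.5,"tx":27,"ty":2.7,"tz":-19.8,"ax":0,"ay":54,"az":0},
    {"claw":8.5,"tx":30,"ty":3,"tz":-22,"ax":0,"ay":60.5,"az":0},
    {"claw":8.5,"tx":30,"ty":3,"tz":-22,"ax":0,"ay":60.5,"az":0},
    {"claw":8.5,"tx":30,"ty":3,"tz":-22,"ax":0,"ay":60.5,"az":0}
  ]
}}

```text
time: 1.15
eef_pos: [0.4497, 0.3071, 0.2008]
tcp_rot: [0.531, -0.468, 0.467, -0.53]
contact_force: [-0.4, 0.3, -0.1]
opening: 0.998
```

Run:
```python
from h import *
s=ctrl.get_state();p,d=cams.read_camera('wrist');cv2.imwrite('pics/w2.png',p);np.save('pics/w2.npy',d)
import pickle;pickle.dump(s,open('pics/w2.pkl','wb'))
print(s['time'],s['eef_pos'],yaw(s),s['contact_force'])
```

```text
1.15 [0.44973852 0.30711754 0.20084489] (np.float64(7.221865352228115), array([[ 0.126, -0.001,  0.992],
       [-0.992, -0.   ,  0.126],
       [-0.   , -1.   , -0.001]])) [-0.38108697  0.3018553  -0.10116958]
```

View pics/w2.png

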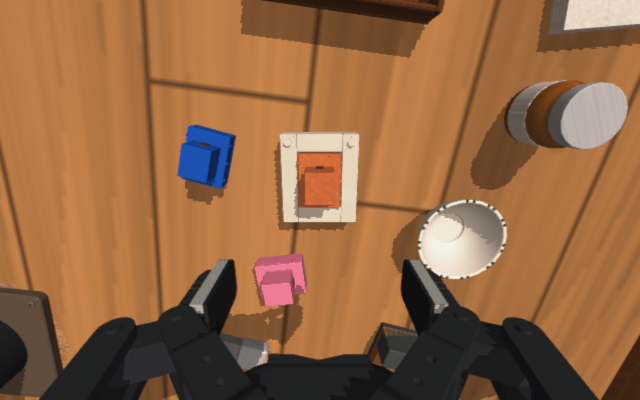

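The wrist view shows the terracotta casting at (320,180) in the white mould, whose edges are columns 280–358 and rows 132–222. Pink is at (280,278) and blue at (205,157). The terracotta one is in the mould, so it is confirmed, and it already lines up with the jaws. Now I measure.

```bash
cat >> h.py <<'E'
def plane(name,uv,z,s=None):
    m=cams.camera_model(name);K=m['intrinsics'];uv=np.atleast_2d(uv).astype(float)
    r=np.stack([(uv[:,0]-K[0,2])/K[0,0],(uv[:,1]-K[1,2])/K[1,1],np.ones(len(uv))],1)
    if name=='wrist':
        Rt=R.from_quat(s['tcp_rot']).as_matrix();T=m['tool_from_camera']
        r=r@T[:3,:3].T@Rt.T;c=Rt@T[:3,3]+s['eef_pos']
    else:
        Rm=cv2.Rodrigues(m['rvec'])[0];c=-Rm.T@m['tvec'];r=r@Rm
    return c+r*((z-c[2])/r[:,2])[:,None]
def rectm(name,mask,z,s=None):
    v,u=np.nonzero(mask);P=plane(name,np.stack([u,v],1),z,s)
    return cv2.minAreaRect((P[:,:2]*1000).astype(np.float32)),len(u)
E
python3 - <<'E'
from h import *
import pickle
s=pickle.load(open('pics/w2.pkl','rb'));p=cv2.imread('pics/w2.png');d=np.load('pics/w2.npy');C=cloud('wrist',d,s)
H,S,V=cv2.split(cv2.cvtColor(p,cv2.COLOR_BGR2HSV))
uu,vv=np.meshgrid(np.arange(640),np.arange(400));w=(uu>270)&(uu<370)&(vv>120)&(vv<232)
wh=w&(S<90)&(V>150);n,l,st,_=cv2.connectedComponentsWithStats(wh.astype(np.uint8));k=1+st[1:,4].argmax()
print('mould',rectm('wrist',l==k,.03,s))
t=w&(C[...,2]>0.055)&(C[...,2]<.08);n,l,st,_=cv2.connectedComponentsWithStats(t.astype(np.uint8));k=1+st[1:,4].argmax()
print('top',rectm('wrist',l==k,.066,s),C[l==k].mean(0),np.median(C[l==k][:,2]))
print('z mould rim',np.median(C[200:220,285:300,2]),'table',np.median(C[100:130,200:260,2]))
low=w&(abs(C[...,2]-.036)<.005)&(S>150)&(H<12);print('lower',rectm('wrist',low,.036,s))
zoom(p,260,110,380,240,5,'pics/w2z.png')
E
```

```text
mould (((449.74896240234375, 311.0716552734375), (84.50004577636719, 101.0557861328125), 7.32720422744751), 4301)
top (((449.97210693359375, 310.90576171875), (29.443607330322266, 36.45579528808594), 8.278727531433105), 1082) [0.4501345  0.31131091 0.06604702] 0.06641673920870142
z mould rim 0.030497776892529915 table 0.0006361000800115396
lower (((449.8533630371094, 310.8545227050781), (46.9423942565918, 59.330421447753906), 7.321536064147949), 1073)
```

View pics/w2z.png

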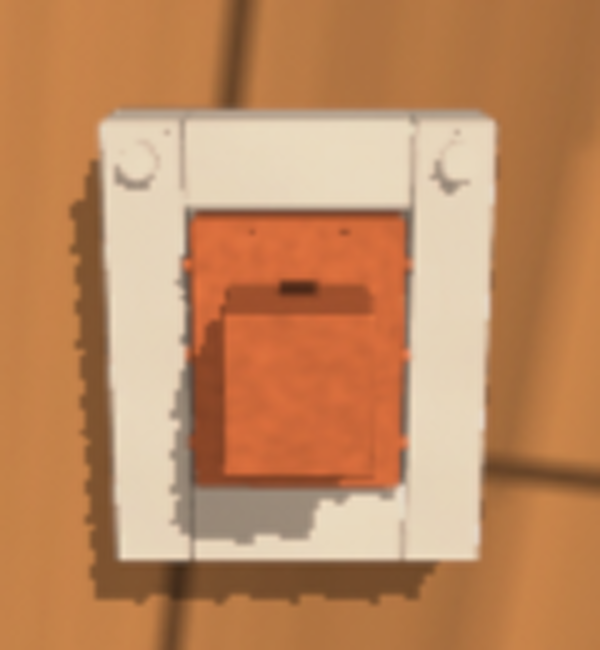

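Emit:
{"fn": "play_rows", "kwargs": {
  "steps": [
    {"claw":6.5,"tx":-0.4,"ty":3,"tz":0.07,"ax":0,"ay":0,"az":0},
    {"claw":6.5,"tx":-0.4,"ty":6,"tz":0.07,"ax":0,"ay":0,"az":0},
    {"claw":6.5,"tx":-0.4,"ty":9,"tz":0.07,"ax":0,"ay":0,"az":0},
    {"claw":6.5,"tx":-0.4,"ty":12,"tz":0.07,"ax":0,"ay":0,"az":0},
    {"claw":6.5,"tx":-0.4,"ty":13.5,"tz":0.07,"ax":0,"ay":0,"az":0},
    {"claw":6.5,"tx":-0.4,"ty":15,"tz":0.07,"ax":0,"ay":0,"az":0},
    {"claw":6.5,"tx":-0.4,"ty":15.6,"tz":0.07,"ax":0,"ay":0,"az":0},
    {"claw":6.5,"tx":-0.4,"ty":16.1,"tz":0.07,"ax":0,"ay":0,"az":0},
    {"claw":6.5,"tx":-0.4,"ty":16.1,"tz":0.07,"ax":0,"ay":0,"az":0},
    {"claw":6.5,"tx":-0.4,"ty":16.1,"tz":0.07,"ax":0,"ay":0,"az":0}
  ],
  "grip_force": 25
}}

```text
time: 2.03
eef_pos: [0.4496, 0.3135, 0.0411]
tcp_rot: [-0.531, 0.466, -0.467, 0.532]
contact_force: [-0.5, -0.0, -0.1]
opening: 0.761
```

Run:
```python
from h import *
s=ctrl.get_state();p,d=cams.read_camera('wrist');cv2.imwrite('pics/w3.png',p)
print(s['time'],s['eef_pos'],yaw(s)[0],s['contact_force'],s['opening'])
to([0.4499,0.3110,0.039],7.3)
```

```text
2.0333 [0.44958305 0.31353429 0.04112304] 7.460947115955953 [-0.48788577 -0.02794997 -0.13251955] 0.7605397550094983
t xyz cm [ 0.25  0.25 -0.04] a deg [-0.12  0.14 -0.04]
```

View pics/w3.png

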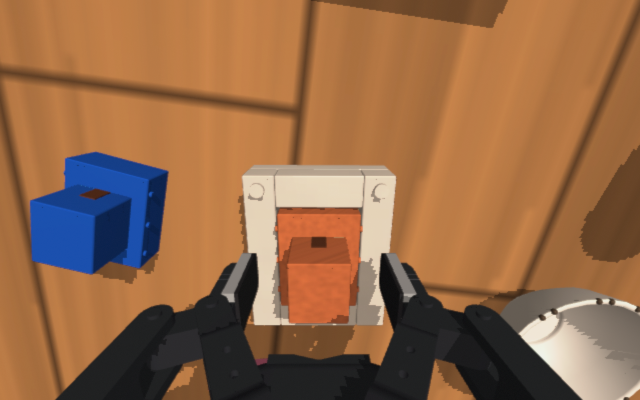

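The casting sits centred between the fingers (top at 320,280). I correct the residual 2.5 mm, then close and lift a little.

Emit:
{"fn": "play_rows", "kwargs": {
  "steps": [
    {"claw":6.5,"tx":0.2,"ty":0.2,"tz":0,"ax":0,"ay":0,"az":0},
    {"claw":6.5,"tx":0.2,"ty":0.2,"tz":0,"ax":0,"ay":0,"az":0},
    {"claw":2.0,"tx":0.2,"ty":0.2,"tz":0,"ax":0,"ay":0,"az":0},
    {"claw":2.0,"tx":0.2,"ty":0.2,"tz":0,"ax":0,"ay":0,"az":0},
    {"claw":2.0,"tx":0.2,"ty":0.2,"tz":0,"ax":0,"ay":0,"az":0},
    {"claw":2.0,"tx":0.2,"ty":0.2,"tz":0,"ax":0,"ay":0,"az":0},
    {"claw":2.0,"tx":0.2,"ty":0.2,"tz":0,"ax":0,"ay":0,"az":0},
    {"claw":2.0,"tx":0.2,"ty":0.2,"tz":0,"ax":0,"ay":0,"az":0},
    {"claw":2.0,"tx":0.2,"ty":0.2,"tz":0,"ax":0,"ay":0,"az":0},
    {"claw":2.0,"tx":0.2,"ty":0.2,"tz":0,"ax":0,"ay":0,"az":0}
  ],
  "grip_force": 30
}}

```text
time: 2.92
eef_pos: [0.45, 0.3108, 0.0387]
tcp_rot: [-0.531, 0.467, -0.467, 0.531]
contact_force: [0.8, -1.2, 2.4]
opening: 0.347
```

Run:
```python
from h import *
s=ctrl.get_state()
print(s['time'],s['eef_pos'],yaw(s)[0],s['contact_force'],s['opening']*85)
```

```text
2.9167 [0.44998277 0.31082409 0.03870166] 7.3953850497051015 [ 0.75525572 -1.16550641  2.39313609] 29.459346943340623
```

Emit:
{"fn": "play_rows", "kwargs": {
  "steps": [
    {"claw":2.0,"tx":0,"ty":-0.5,"tz":0,"ax":0,"ay":0,"az":0},
    {"claw":2.0,"tx":0,"ty":-1.5,"tz":0,"ax":0,"ay":0,"az":0},
    {"claw":2.0,"tx":0,"ty":-3,"tz":0,"ax":0,"ay":0,"az":0},
    {"claw":2.0,"tx":0,"ty":-5,"tz":0,"ax":0,"ay":0,"az":0},
    {"claw":2.0,"tx":0,"ty":-8,"tz":0,"ax":0,"ay":0,"az":0},
    {"claw":2.0,"tx":0,"ty":-11,"tz":0,"ax":0,"ay":0,"az":0},
    {"claw":2.0,"tx":0,"ty":-14,"tz":0,"ax":0,"ay":0,"az":0},
    {"claw":2.0,"tx":0,"ty":-16,"tz":0,"ax":0,"ay":0,"az":0},
    {"claw":2.0,"tx":0,"ty":-16,"tz":0,"ax":0,"ay":0,"az":0}
  ]
}}

```text
time: 3.67
eef_pos: [0.4518, 0.312, 0.2045]
tcp_rot: [-0.528, 0.465, -0.468, 0.534]
contact_force: [0.6, 0.2, -1.2]
opening: 0.351
```

Run:
```python
from h import *
s=ctrl.get_state();p,d=cams.read_camera('wrist');cv2.imwrite('pics/w4.png',p)
print(s['time'],s['eef_pos'],yaw(s)[0],s['contact_force'],s['opening']*85)
to([0.580,0.09,0.2],-9.6)
```

```text
3.6667 [0.45176681 0.31201606 0.20449032] 7.4147316902084155 [ 0.55211138  0.23719177 -1.20808782] 29.8241311504897
t xyz cm [23.62  0.13  9.98] a deg [-0.27 17.01 -0.14]
```

View pics/w4.png

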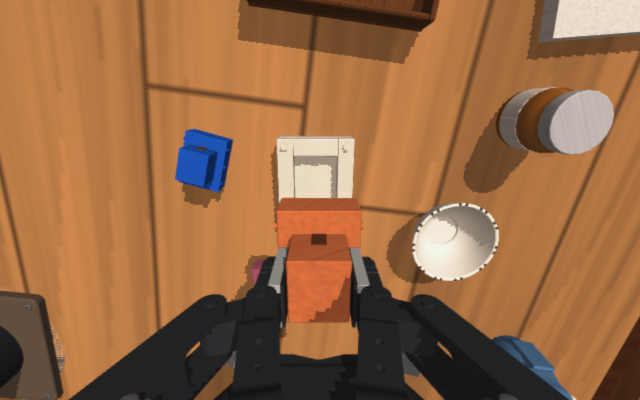

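The casting came out cleanly: it is in the fingers at (320,270) and the mould is empty at (316,168). Next I move over the clamp bed.

Emit:
{"fn": "play_rows", "kwargs": {
  "steps": [
    {"claw":2.0,"tx":2.5,"ty":-0.2,"tz":0.8,"ax":0,"ay":1.7,"az":0},
    {"claw":2.0,"tx":5.5,"ty":-0.4,"tz":1.8,"ax":0,"ay":3.4,"az":0},
    {"claw":2.0,"tx":8.5,"ty":-0.6,"tz":2.8,"ax":0,"ay":5.1,"az":0},
    {"claw":2.0,"tx":11.5,"ty":-0.8,"tz":3.8,"ax":0,"ay":6.8,"az":0},
    {"claw":2.0,"tx":14.5,"ty":-1,"tz":4.8,"ax":0,"ay":8.5,"az":0},
    {"claw":2.0,"tx":17.5,"ty":-1.2,"tz":5.8,"ax":0,"ay":10.2,"az":0},
    {"claw":2.0,"tx":20.5,"ty":-1.4,"tz":6.8,"ax":0,"ay":12,"az":0},
    {"claw":2.0,"tx":23.5,"ty":-1.6,"tz":7.6,"ax":0,"ay":14,"az":0},
    {"claw":2.0,"tx":26.5,"ty":-1.8,"tz":8.2,"ax":0,"ay":16,"az":0},
    {"claw":2.0,"tx":29,"ty":-2,"tz":8.7,"ax":0,"ay":17,"az":0},
    {"claw":2.0,"tx":31,"ty":-2,"tz":9,"ax":0,"ay":17,"az":0},
    {"claw":2.0,"tx":31,"ty":-2,"tz":9,"ax":0,"ay":17,"az":0}
  ]
}}

```text
time: 4.72
eef_pos: [0.5781, 0.0116, 0.2153]
tcp_rot: [-0.457, 0.542, -0.54, 0.454]
contact_force: [1.0, 0.4, -2.0]
opening: 0.345
```

Run:
```python
from h import *
s=ctrl.get_state();p,d=cams.read_camera('wrist');cv2.imwrite('pics/w5.png',p);np.save('pics/w5.npy',d)
import pickle;pickle.dump(s,open('pics/w5.pkl','wb'))
print(s['time'],s['eef_pos'],yaw(s)[0],s['contact_force'],s['opening']*85)
```

```text
4.7167 [0.57809784 0.01156813 0.21525896] -9.82235374537063 [ 1.02417346  0.44627498 -1.96863584] 29.322325162887445
```

View pics/w5.png

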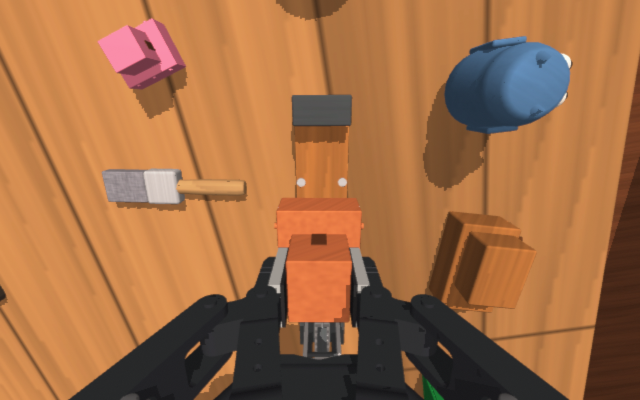

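The jaw shows at columns 292–352 and rows 96–125, with the bed below it and dowels at (301,183) and (342,183). I measure the jaw and bed on their known planes.

Run:
```python
from h import *
import pickle
s=pickle.load(open('pics/w5.pkl','rb'));p=cv2.imread('pics/w5.png');d=np.load('pics/w5.npy');C=cloud('wrist',d,s)
H,S,V=cv2.split(cv2.cvtColor(p,cv2.COLOR_BGR2HSV))
uu,vv=np.meshgrid(np.arange(640),np.arange(400));w=(uu>280)&(uu<365)&(vv>85)&(vv<197)
j=w&(V<100)&(C[...,2]>.048)&(C[...,2]<.058);print('jaw',rectm('wrist',j,.052,s),C[j].mean(0))
b=w&(C[...,2]>.022)&(C[...,2]<.034)&(vv>126);print('bed',rectm('wrist',b,.028,s),C[b].mean(0))
# bed axis by side edges: 3D points
for v in range(130,196,10):
    r=np.nonzero(b[v])[0];P=plane('wrist',[[r.min(),v],[r.max()+1,v]],.028,s);print(v,P[:,:2].round(4).tolist(),np.linalg.norm(P[1]-P[0]).round(4))
for v in range(98,126,6):
    r=np.nonzero(j[v])[0];P=plane('wrist',[[r.min(),v],[r.max()+1,v]],.052,s);print(v,P[:,:2].round(4).tolist(),np.linalg.norm(P[1]-P[0]).round(4))
zoom(p,270,80,370,200,5,'pics/w5z.png')
```

```text
jaw (((593.2252197265625, 86.22048950195312), (28.654882431030273, 58.657257080078125), 80.26334381103516), 1771) [0.59343062 0.08614342 0.05253568]
bed (((583.8282470703125, 29.035640716552734), (79.66120147705078, 59.970123291015625), 80.33458709716797), 3654) [0.58413135 0.03069311 0.02861909]
130 [[0.5612, 0.07], [0.6199, 0.06]] 0.0596
140 [[0.559, 0.0594], [0.6184, 0.0492]] 0.0602
150 [[0.5569, 0.0485], [0.6158, 0.0384]] 0.0598
160 [[0.5558, 0.0371], [0.6142, 0.0271]] 0.0593
170 [[0.5535, 0.0257], [0.6127, 0.0156]] 0.06
180 [[0.5512, 0.0141], [0.611, 0.0039]] 0.0607
190 [[0.55, 0.0019], [0.6082, -0.008]] 0.059
98 [[0.5666, 0.1025], [0.6251, 0.0925]] 0.0593
104 [[0.5655, 0.097], [0.6233, 0.0871]] 0.0587
110 [[0.5653, 0.0912], [0.6226, 0.0814]] 0.0581
116 [[0.5642, 0.0856], [0.6218, 0.0757]] 0.0585
122 [[0.563, 0.0799], [0.621, 0.0699]] 0.0588
```

View pics/w5z.png

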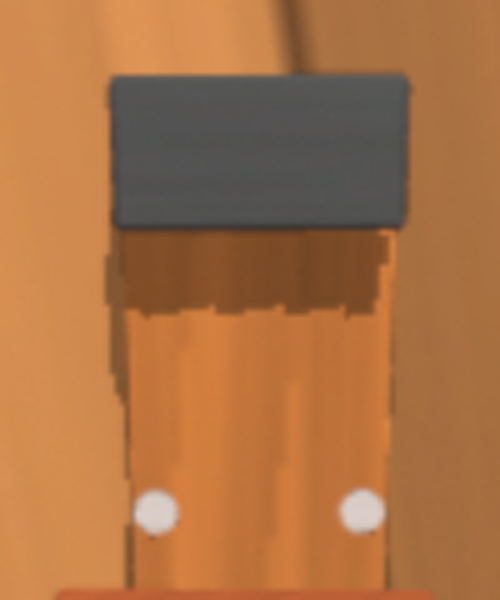

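Emit:
{"fn": "play_rows", "kwargs": {
  "steps": [
    {"claw":2.0,"tx":-1.2,"ty":1,"tz":0.12,"ax":0,"ay":0,"az":0},
    {"claw":2.0,"tx":-2.5,"ty":3,"tz":0.24,"ax":0,"ay":0,"az":0},
    {"claw":2.0,"tx":-2.5,"ty":6,"tz":0.24,"ax":0,"ay":0,"az":0},
    {"claw":2.0,"tx":-2.5,"ty":9,"tz":0.24,"ax":0,"ay":0,"az":0},
    {"claw":2.0,"tx":-2.5,"ty":12,"tz":0.24,"ax":0,"ay":0,"az":0},
    {"claw":2.0,"tx":-2.5,"ty":13.5,"tz":0.24,"ax":0,"ay":0,"az":0},
    {"claw":2.0,"tx":-2.5,"ty":14.5,"tz":0.24,"ax":0,"ay":0,"az":0},
    {"claw":2.0,"tx":-2.5,"ty":15,"tz":0.24,"ax":0,"ay":0,"az":0},
    {"claw":2.0,"tx":-2.5,"ty":15,"tz":0.24,"ax":0,"ay":0,"az":0},
    {"claw":2.0,"tx":-2.5,"ty":15,"tz":0.24,"ax":0,"ay":0,"az":0}
  ]
}}

```text
time: 5.6
eef_pos: [0.5858, 0.0398, 0.069]
tcp_rot: [0.456, -0.54, 0.54, -0.457]
contact_force: [0.8, -0.2, -1.7]
opening: 0.348
```

Run:
```python
from h import *
s=ctrl.get_state();p,d=cams.read_camera('wrist');cv2.imwrite('pics/w6.png',p)
print(s['time'],s['eef_pos'],yaw(s)[0],s['contact_force'],s['opening']*85)
to([0.5847,0.0359,0.0552],-9.7)
```

```text
5.6 [0.58578216 0.03981221 0.06900861] -9.561892144265286 [ 0.83682619 -0.19227821 -1.68036189] 29.58632179730316
t xyz cm [ 0.39  1.45 -0.1 ] a deg [-0.15  0.12 -0.02]
```

View pics/w6.png

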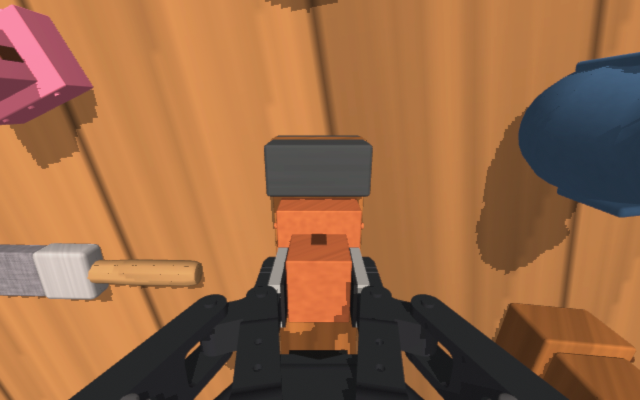

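The casting hangs square over the bed, with the jaw ahead at rows 138–195. I shift it back 4 mm, then lower gently.

Emit:
{"fn": "play_rows", "kwargs": {
  "steps": [
    {"claw":2.0,"tx":0.4,"ty":0.2,"tz":-0.1,"ax":0,"ay":0,"az":0},
    {"claw":2.0,"tx":0.4,"ty":0.5,"tz":-0.1,"ax":0,"ay":0,"az":0},
    {"claw":2.0,"tx":0.4,"ty":0.8,"tz":-0.1,"ax":0,"ay":0,"az":0},
    {"claw":2.0,"tx":0.4,"ty":1.1,"tz":-0.1,"ax":0,"ay":0,"az":0},
    {"claw":2.0,"tx":0.4,"ty":1.25,"tz":-0.1,"ax":0,"ay":0,"az":0},
    {"claw":2.0,"tx":0.4,"ty":1.4,"tz":-0.1,"ax":0,"ay":0,"az":0},
    {"claw":2.0,"tx":0.4,"ty":1.4,"tz":-0.1,"ax":0,"ay":0,"az":0},
    {"claw":2.0,"tx":0.4,"ty":1.4,"tz":-0.1,"ax":0,"ay":0,"az":0}
  ]
}}

```text
time: 6.32
eef_pos: [0.5836, 0.0353, 0.0547]
tcp_rot: [-0.457, 0.54, -0.54, 0.456]
contact_force: [-1.3, -0.7, 2.1]
opening: 0.341
```

Run:
```python
from h import *
s=ctrl.get_state()
print(s['time'],s['eef_pos'],yaw(s)[0],s['contact_force'],s['opening']*85)
to([0.5847,0.0359,0.0550],-9.7)
```

```text
6.3167 [0.58362458 0.0352928  0.05469171] -9.597639035133197 [-1.32773376 -0.74176811  2.12448862] 29.01816476545796
t xyz cm [-0.08 -0.03  0.1 ] a deg [0.02 0.1  0.01]
```

It has touched down: the vertical force went from −1.7 to +2.1 N at the expected height. I release and rise.

Emit:
{"fn": "play_rows", "kwargs": {
  "steps": [
    {"claw":5.5,"tx":0,"ty":0,"tz":0,"ax":0,"ay":0,"az":0},
    {"claw":5.5,"tx":0,"ty":0,"tz":0,"ax":0,"ay":0,"az":0},
    {"claw":5.5,"tx":0,"ty":0,"tz":0,"ax":0,"ay":0,"az":0},
    {"claw":5.5,"tx":0,"ty":0,"tz":0,"ax":0,"ay":0,"az":0},
    {"claw":5.5,"tx":0,"ty":-1.5,"tz":0,"ax":0,"ay":0,"az":0},
    {"claw":5.5,"tx":0,"ty":-4,"tz":0,"ax":0,"ay":0,"az":0},
    {"claw":5.5,"tx":0,"ty":-7,"tz":0,"ax":0,"ay":0,"az":0},
    {"claw":5.5,"tx":0,"ty":-11,"tz":0,"ax":0,"ay":0,"az":0},
    {"claw":5.5,"tx":0,"ty":-15,"tz":0,"ax":0,"ay":0,"az":0},
    {"claw":5.5,"tx":0,"ty":-19,"tz":0,"ax":0,"ay":0,"az":0},
    {"claw":5.5,"tx":0,"ty":-20,"tz":0,"ax":0,"ay":0,"az":0},
    {"claw":5.5,"tx":0,"ty":-20,"tz":0,"ax":0,"ay":0,"az":0}
  ]
}}

```text
time: 7.32
eef_pos: [0.5861, 0.0352, 0.2601]
tcp_rot: [0.454, -0.537, 0.543, -0.459]
contact_force: [0.7, 0.2, 0.7]
opening: 0.645
```

Run:
```python
from h import *
import pickle
s=ctrl.get_state();p,d=cams.read_camera('wrist');cv2.imwrite('pics/w7.png',p);np.save('pics/w7.npy',d);pickle.dump(s,open('pics/w7.pkl','wb'))
p,d=cams.read_camera('scene');cv2.imwrite('pics/s7.png',p);np.save('pics/s7.npy',d);zoom(p,210,140,410,290,4,'pics/s7z.png')
print(s['time'],s['eef_pos'],yaw(s)[0],s['contact_force'],s['opening']*85)
```

```text
7.3167 [0.58611465 0.03518915 0.26014333] -9.599932963276373 [0.70665994 0.24538287 0.65242008] 54.855192106749904
```

View pics/w7.png

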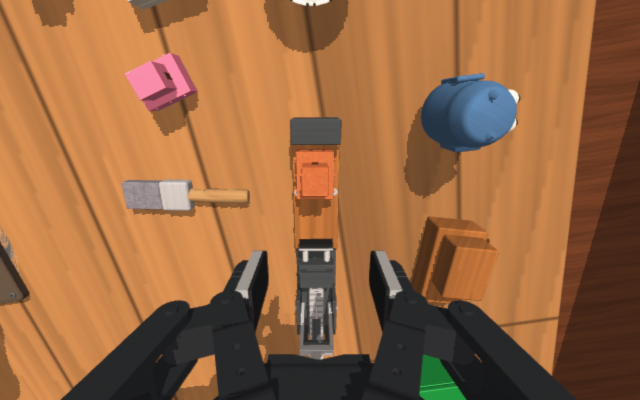

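View pics/s7z.png

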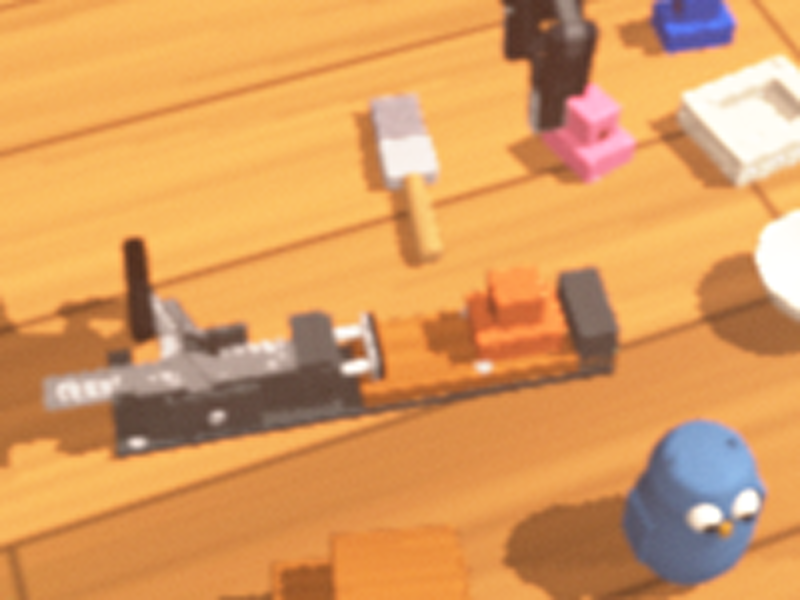

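The casting stands upright on the bed just short of the jaw, at wrist (316,175). The pad plate is at wrist row ~243. Next I measure the pad gap and the lever grip.

Run:
```python
from h import *
import pickle
s=pickle.load(open('pics/w7.pkl','rb'));p=cv2.imread('pics/w7.png');d=np.load('pics/w7.npy');C=cloud('wrist',d,s)
a=np.radians(80.3);ey=np.array([np.cos(a),np.sin(a)]);ex=np.array([ey[1],-ey[0]])
f=np.array([.5907,.0714]);O=f-.150*ey;print('clamp origin',O)
L=np.stack([(C[...,:2]-O)@ex,(C[...,:2]-O)@ey,C[...,2]],-1)*1000
np.set_printoptions(suppress=True,linewidth=160)
for v in list(range(116,152,3))+list(range(176,340,3)): print(v,p[v,316],L[v,316].round(1),L[v,306].round(1))
zoom(p,270,110,370,360,3,'pics/w7z.png')
s_=cv2.imread('pics/s7.png');d2=np.load('pics/s7.npy');C2=cloud('scene',d2)
L2=np.stack([(C2[...,:2]-O)@ex,(C2[...,:2]-O)@ey,C2[...,2]],-1)*1000
b=(L2[...,2]>125)&(L2[...,2]<160)&(abs(L2[...,1]+130)<60)&(abs(L2[...,0])<60)
print('grip',b.sum(),L2[b].mean(0),L2[b].min(0),L2[b].max(0))
```

```text
clamp origin [ 0.56542659 -0.07645552]
116 [ 76 131 195] [  1.  180.7   1.9] [-12.2 180.6   0.6]
119 [83 85 86] [  0.9 179.4  53. ] [-10.7 179.3  51.8]
122 [82 85 83] [  0.9 176.   51.9] [-10.7 176.   51.9]
125 [81 82 83] [  0.9 172.6  51.7] [-10.8 172.6  52.6]
128 [80 81 81] [  0.9 169.3  52.6] [-10.8 169.2  51.9]
131 [79 79 80] [  0.9 165.9  53.1] [-10.8 165.8  52.8]
134 [80 82 82] [  0.9 162.2  51. ] [-10.9 162.3  51.7]
137 [78 79 81] [  0.9 159.   53.2] [-10.9 159.   53.4]
140 [79 81 81] [  0.9 155.5  53. ] [-10.9 155.5  53.1]
143 [75 77 78] [  0.9 152.   52.8] [-11.  151.9  52.4]
146 [ 38  74 123] [  1.  145.   27.7] [-11.8 145.   28. ]
149 [ 39  68 130] [  0.9 142.5  36.4] [-11.7 142.   33.7]
176 [ 65 116 225] [  0.8 119.   82.3] [-10.4 119.   82.3]
179 [ 69 120 231] [  0.8 115.7  83.2] [-10.5 115.6  82.7]
182 [ 66 117 226] [  0.8 111.9  81.9] [-10.5 112.   82.5]
185 [ 67 119 228] [  0.8 108.7  83.3] [-10.6 108.4  82.1]
188 [ 67 118 228] [  0.8 105.3  83.6] [-10.5 105.3  83.6]
191 [ 65 114 222] [  0.8 101.9  84.3] [-10.6 101.4  82.5]
194 [ 65 117 225] [ 0.8 97.8 82.7] [-10.6  9
[... 2166 characters left out ...]
15.2 -123.6   10.7]
314 [128 133 139] [  0.9 -87.   62.1] [ -15.3 -129.9   10.2]
317 [127 130 137] [  0.9 -89.   65.8] [ -15.3 -135.2   11. ]
320 [55 55 55] [  0.9 -92.4  67.9] [ -15.4 -140.7   11.7]
323 [55 56 55] [  0.9 -96.   69.6] [ -15.5 -147.9   10.3]
326 [56 57 56] [  0.9 -99.3  71.8] [ -15.4 -150.1   14.8]
329 [56 56 57] [   0.9 -102.4   74.1] [ -15.2 -150.    21.7]
332 [57 56 56] [   0.9 -104.4   77.7] [ -15.  -150.3   27.9]
335 [57 57 58] [   0.9 -107.9   79.5] [ -14.8 -151.7   32.8]
338 [70 71 71] [   0.9 -109.8   82.9] [ -14.6 -150.3   40.5]
grip 170 [   6.1855464  -132.69282795  145.21034552] [ -36.20894088 -140.84894069  127.44938714] [  40.36666466 -123.66060286  151.51004877]
```

View pics/w7z.png

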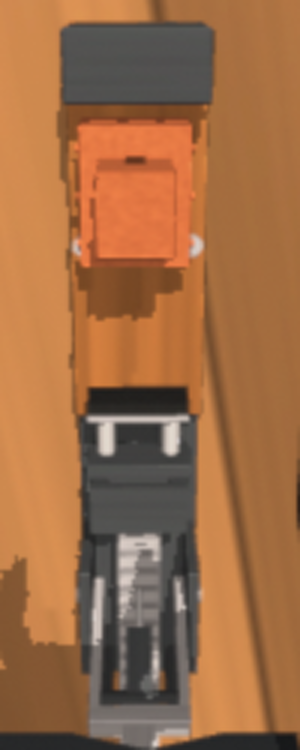

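Run:
```python
from h import *
print(ctrl.get_state()['qpos'])
to([0.5437,-0.2087,0.215],-99.7)
```

```text
[-1.12853677e-01  7.14299717e-02  1.78178324e+00  1.99777341e-05
  1.28899871e+00  5.47275118e-02]
t xyz cm [24.73  3.85  0.18] a deg [3.00e-02 9.01e+01 3.00e-02]
```

Emit:
{"fn": "play_rows", "kwargs": {
  "steps": [
    {"claw":5.5,"tx":2,"ty":0,"tz":0,"ax":0,"ay":7,"az":0},
    {"claw":5.5,"tx":4,"ty":0,"tz":0,"ax":0,"ay":14,"az":0},
    {"claw":5.5,"tx":6,"ty":0,"tz":0,"ax":0,"ay":21,"az":0},
    {"claw":5.5,"tx":8,"ty":0,"tz":0,"ax":0,"ay":28,"az":0},
    {"claw":5.5,"tx":10,"ty":0,"tz":0,"ax":0,"ay":35,"az":0},
    {"claw":5.5,"tx":12,"ty":0,"tz":0,"ax":0,"ay":42,"az":0},
    {"claw":5.5,"tx":14,"ty":0,"tz":0,"ax":0,"ay":49,"az":0},
    {"claw":5.5,"tx":16,"ty":0,"tz":0.1,"ax":0,"ay":56,"az":0},
    {"claw":5.5,"tx":18,"ty":0,"tz":0.1,"ax":0,"ay":63,"az":0},
    {"claw":5.5,"tx":20,"ty":0,"tz":0.1,"ax":0,"ay":70,"az":0},
    {"claw":5.5,"tx":22,"ty":0,"tz":0.1,"ax":0,"ay":77,"az":0},
    {"claw":5.5,"tx":24,"ty":1,"tz":0.2,"ax":0,"ay":84,"az":0}
  ]
}}

```text
time: 8.42
eef_pos: [0.5448, -0.2023, 0.2424]
tcp_rot: [0.024, 0.707, -0.706, -0.025]
contact_force: [0.5, -1.2, -0.0]
opening: 0.642
```

Run:
```python
from h import *
s=ctrl.get_state();print(s['time'],s['eef_pos'],yaw(s)[0],s['dq'].max())
to([0.5437,-0.2087,0.215],-99.7)
```

```text
8.4167 [ 0.54481885 -0.20229585  0.24243268] -93.95663227805719 1.065311633832379
t xyz cm [0.06 2.74 0.65] a deg [0.06 5.74 0.12]
```

Emit:
{"fn": "play_rows", "kwargs": {
  "steps": [
    {"claw":5.5,"tx":0.05,"ty":1,"tz":0.5,"ax":0,"ay":5.5,"az":0},
    {"claw":5.5,"tx":0.05,"ty":2.5,"tz":0.5,"ax":0,"ay":5.5,"az":0},
    {"claw":5.5,"tx":0.05,"ty":2.5,"tz":0.5,"ax":0,"ay":5.5,"az":0},
    {"claw":5.5,"tx":0.05,"ty":2.5,"tz":0.5,"ax":0,"ay":5.5,"az":0}
  ]
}}

```text
time: 8.75
eef_pos: [0.5429, -0.2056, 0.2153]
tcp_rot: [0.054, 0.706, -0.704, -0.058]
contact_force: [-1.3, 0.4, 0.9]
opening: 0.642
```

Run:
```python
from h import *
import pickle
s=ctrl.get_state();p,d=cams.read_camera('wrist');cv2.imwrite('pics/w8.png',p);np.save('pics/w8.npy',d);pickle.dump(s,open('pics/w8.pkl','wb'))
print(s['time'],s['eef_pos'],yaw(s)[0],s['contact_force'],s['opening']*85)
C=cloud('wrist',d,s)
a=np.radians(80.3);ey=np.array([np.cos(a),np.sin(a)]);ex=np.array([ey[1],-ey[0]]);O=np.array([.5907,.0714])-.15*ey
L=np.stack([(C[...,:2]-O)@ex,(C[...,:2]-O)@ey,C[...,2]],-1)*1000
b=(L[...,2]>115)&(L[...,2]<160)&(abs(L[...,1]+130)<30)&(abs(L[...,0])<45)&(p.max(-1)<90)
print(b.sum(),L[b].min(0),L[b].max(0),np.median(L[b],0))
for x in (-30,-20,20,30):
    q=b&(abs(L[...,0]-x)<3);print(x,q.sum(),np.percentile(L[q],[2,50,98],axis=0).round(1).tolist() if q.sum() else '')
```

```text
8.75 [ 0.54293029 -0.20559953  0.2152987 ] -99.10127560847374 [-1.31486005  0.43453258  0.86589193] 54.577079747866016
1752 [ -36.79903179 -141.86738004  136.03341274] [  38.89830342 -126.40779069  150.22816827] [   6.68285946 -133.97112331  147.07765347]
-30 114 [[-32.8, -140.8, 144.1], [-30.1, -134.2, 147.2], [-27.0, -127.7, 148.8]]
-20 123 [[-23.0, -141.4, 143.6], [-20.1, -134.1, 147.3], [-17.2, -127.6, 149.0]]
20 154 [[17.1, -141.1, 142.7], [20.1, -134.1, 147.1], [22.9, -126.5, 149.0]]
30 167 [[27.1, -141.6, 142.6], [29.9, -134.0, 147.0], [32.8, -126.5, 149.0]]
```

View pics/w8.png

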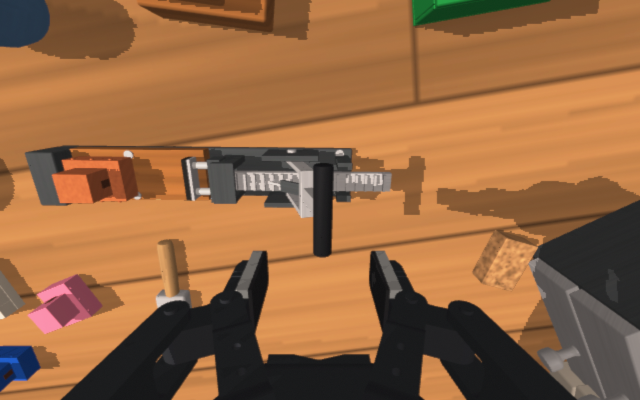

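The wrist view shows the whole clamp: black cross grip at (322,210), pad plate at column ~187, casting at (95,180) and jaw at (48,175). The grip measures clamp y = −134, top z = 149, as expected. I descend around it.

Emit:
{"fn": "play_rows", "kwargs": {
  "steps": [
    {"claw":5.5,"tx":-0.1,"ty":2,"tz":0.3,"ax":0,"ay":0.6,"az":0},
    {"claw":5.5,"tx":-0.1,"ty":4,"tz":0.3,"ax":0,"ay":0.6,"az":0},
    {"claw":5.5,"tx":-0.1,"ty":6,"tz":0.3,"ax":0,"ay":0.6,"az":0},
    {"claw":5.5,"tx":-0.1,"ty":8,"tz":0.3,"ax":0,"ay":0.6,"az":0},
    {"claw":5.5,"tx":-0.1,"ty":9.4,"tz":0.3,"ax":0,"ay":0.6,"az":0},
    {"claw":5.5,"tx":-0.1,"ty":9.4,"tz":0.3,"ax":0,"ay":0.6,"az":0},
    {"claw":5.5,"tx":-0.1,"ty":9.4,"tz":0.3,"ax":0,"ay":0.6,"az":0}
  ]
}}

```text
time: 9.38
eef_pos: [0.5451, -0.2091, 0.1251]
tcp_rot: [0.059, 0.705, -0.704, -0.06]
contact_force: [-0.2, 0.2, -0.4]
opening: 0.645
```

```bash
cat >> h.py <<'E'
_a=np.radians(80.3);EY=np.array([np.cos(_a),np.sin(_a)]);EX=np.array([EY[1],-EY[0]]);O=np.array([.5907,.0714])-.15*EY
def st():
    s=ctrl.get_state();e=s['eef_pos'][:2]-O;f=s['contact_force']
    print('t %.2f clamp x %.1f y %.1f z %.1f yaw %.2f open %.1f F(clamp x,y,z) %.1f %.1f %.1f'%(s['time'],e@EX*1e3,e@EY*1e3,s['eef_pos'][2]*1e3,yaw(s)[0],s['opening']*85,f[:2]@EX,f[:2]@EY,f[2]))
    yy=(e@EY*1e3+100)/115
    print('lever angle ~ %.3f'%(np.arcsin(np.clip(yy,-1,1))+.3))
    return s
E
python3 -c "
from h import *
st()"
```

```text
t 9.38 clamp x 2.3 y -134.2 z 125.1 yaw -99.66 open 54.9 F(clamp x,y,z) -0.2 0.2 -0.4
lever angle ~ -0.002
```

Emit:
{"fn": "play_rows", "kwargs": {
  "steps": [
    {"claw":5.5,"tx":0.1,"ty":0.4,"tz":0,"ax":0,"ay":0,"az":0},
    {"claw":1.0,"tx":0.1,"ty":0.4,"tz":0,"ax":0,"ay":0,"az":0},
    {"claw":1.0,"tx":0.1,"ty":0.4,"tz":0,"ax":0,"ay":0,"az":0},
    {"claw":1.0,"tx":0.1,"ty":0.4,"tz":0,"ax":0,"ay":0,"az":0},
    {"claw":1.0,"tx":0.1,"ty":0.4,"tz":0,"ax":0,"ay":0,"az":0},
    {"claw":1.0,"tx":0.1,"ty":0.4,"tz":0,"ax":0,"ay":0,"az":0},
    {"claw":1.0,"tx":0.1,"ty":0.4,"tz":0,"ax":0,"ay":0,"az":0},
    {"claw":1.0,"tx":0.1,"ty":0.4,"tz":0,"ax":0,"ay":0,"az":0}
  ],
  "grip_force": 40
}}

```text
time: 10.05
eef_pos: [0.545, -0.2082, 0.1226]
tcp_rot: [0.061, 0.706, -0.703, -0.06]
contact_force: [0.2, 5.8, 6.1]
opening: 0.189
```

```bash
python3 -c "
from h import *
st()"
```

```text
t 10.05 clamp x 2.1 y -133.3 z 122.6 yaw -99.78 open 16.0 F(clamp x,y,z) -0.8 5.7 6.1
lever angle ~ 0.007
```

Pinched: the opening reads 16.0 mm, the grip's thickness. First forward stroke, following the lever's arc.

Emit:
{"fn": "play_rows", "kwargs": {
  "steps": [
    {"claw":1.0,"tx":0,"ty":-0.2,"tz":-0.7,"ax":0,"ay":0,"az":0},
    {"claw":1.0,"tx":0,"ty":-0.35,"tz":-1.4,"ax":0,"ay":0,"az":0},
    {"claw":1.0,"tx":0,"ty":-0.45,"tz":-2.1,"ax":0,"ay":0,"az":0},
    {"claw":1.0,"tx":0,"ty":-0.5,"tz":-2.8,"ax":0,"ay":0,"az":0},
    {"claw":1.0,"tx":0,"ty":-0.5,"tz":-3.5,"ax":0,"ay":0,"az":0},
    {"claw":1.0,"tx":0,"ty":-0.5,"tz":-4.2,"ax":0,"ay":0,"az":0},
    {"claw":1.0,"tx":0,"ty":-0.4,"tz":-4.9,"ax":0,"ay":0,"az":0},
    {"claw":1.0,"tx":0,"ty":-0.3,"tz":-5.6,"ax":0,"ay":0,"az":0},
    {"claw":1.0,"tx":0,"ty":-0.15,"tz":-6.2,"ax":0,"ay":0,"az":0},
    {"claw":1.0,"tx":0,"ty":-0.1,"tz":-6.5,"ax":0,"ay":0,"az":0},
    {"claw":1.0,"tx":0,"ty":-0.1,"tz":-6.5,"ax":0,"ay":0,"az":0},
    {"claw":1.0,"tx":0,"ty":-0.1,"tz":-6.5,"ax":0,"ay":0,"az":0}
  ]
}}

```text
time: 11.05
eef_pos: [0.5553, -0.1499, 0.1255]
tcp_rot: [-0.058, -0.7, 0.709, 0.058]
contact_force: [-7.3, -7.9, 11.7]
opening: 0.173
```

```bash
cat >> h.py <<'E'
def look(n):
    import pickle
    s=st();p,d=cams.read_camera('wrist');cv2.imwrite(f'pics/{n}.png',p);np.save(f'pics/{n}.npy',d);pickle.dump(s,open(f'pics/{n}.pkl','wb'))
    C=cloud('wrist',d,s);L=np.stack([(C[...,:2]-O)@EX,(C[...,:2]-O)@EY,C[...,2]],-1)*1000
    return s,p,L
def prof(p,L,x,zlo,zhi,ylo,yhi):
    # print y range of surface pts in a band
    b=(abs(L[...,0]-x)<4)&(L[...,2]>zlo)&(L[...,2]<zhi)&(L[...,1]>ylo)&(L[...,1]<yhi)
    return np.sort(L[b][:,1])
E
python3 - <<'E'
from h import *
s,p,L=look('w9')
zoom(p,0,60,420,300,1.9,'pics/w9z.png')
E
```

```text
t 11.05 clamp x 2.3 y -74.1 z 125.5 yaw -99.45 open 14.7 F(clamp x,y,z) -5.8 -9.0 11.7
lever angle ~ 0.527
```

View pics/w9z.png

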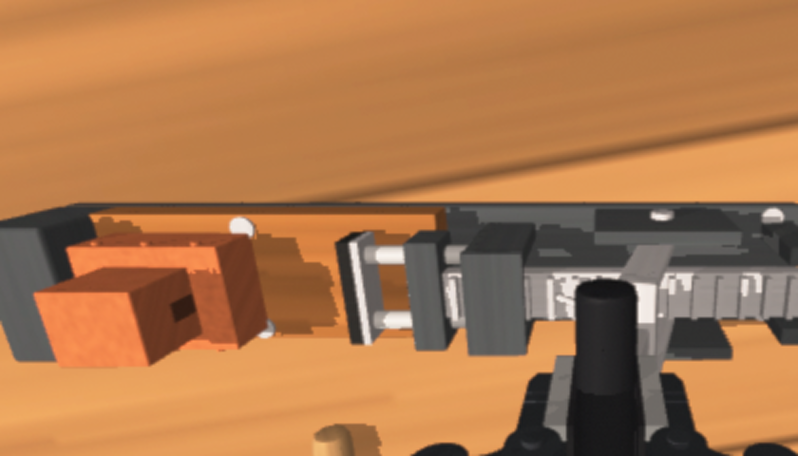

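```bash
cat >> h.py <<'E'
def meas(p,L):
    # top faces by height: casting lower storey front/back, jaw, pad plate, head
    z=L[...,2];y=L[...,1];x=L[...,0]
    V=p.max(-1);S=V.astype(int)-p.min(-1)
    def rng(b): 
        return np.percentile(y[b],[1,50,99]).round(1).tolist()+[int(b.sum())] if b.sum()>5 else None
    gray=S<40;red=S>100
    print('jaw top',rng(gray&(abs(z-52)<2)&(abs(x)<25)&(y>140)&(y<190)))
    print('cast lower top',rng(red&(abs(z-52)<2)&(abs(x)<20)&(y>60)&(y<155)))
    print('cast end face',rng(red&(z>36)&(z<48)&(abs(x)<20)&(y>60)&(y<155)))
    b=gray&(abs(z-46)<8)&(abs(x)<22)&(y>10)&(y<140)
    h,e=np.histogram(y[b],bins=np.arange(10,141,1));i=np.nonzero(h>3)[0]
    print('gray hist',[(int(e[k]),int(h[k])) for k in i])
E
python3 - <<'E'
from h import *
import pickle
p=cv2.imread('pics/w9.png');d=np.load('pics/w9.npy');s=pickle.load(open('pics/w9.pkl','rb'))
C=cloud('wrist',d,s);L=np.stack([(C[...,:2]-O)@EX,(C[...,:2]-O)@EY,C[...,2]],-1)*1000
meas(p,L)
np.set_printoptions(suppress=True)
for u in range(175,290,3): print(u,p[212,u],L[212,u].round(1))
E
```

```text
jaw top [149.2, 164.6, 177.9, 1417]
cast lower top [82.3, 93.5, 140.5, 1375]
cast end face None
gray hist [(10, 18), (11, 17), (12, 22), (13, 24), (14, 23), (15, 26), (16, 23), (17, 20), (18, 24), (19, 21), (20, 26), (21, 22), (22, 26), (23, 25), (24, 18), (25, 36), (26, 260), (27, 99), (28, 50), (29, 78), (30, 59), (31, 64), (32, 62), (33, 77), (34, 58), (35, 9)]
175 [ 64 126 210] [-5.3 50.1 28.2]
178 [ 64 125 209] [-5.2 47.4 28.4]
181 [44 47 52] [ 2.4 35.  48.6]
184 [44 47 51] [ 2.7 32.2 49.4]
187 [154 161 172] [ 3.1 29.3 50.6]
190 [214 220 229] [ 2.5 27.6 49. ]
193 [89 92 97] [ 1.2 26.8 45.4]
196 [90 92 97] [-0.8 26.7 40.2]
199 [89 91 98] [-3.2 26.8 33.9]
202 [ 43  81 133] [-5.4 26.7 28. ]
205 [ 43  81 133] [-5.5 24.2 27.6]
208 [ 43  81 133] [-5.1 21.2 28.6]
211 [ 43  81 131] [-5.8 19.2 27. ]
214 [ 64  86 118] [-6.  16.8 26.4]
217 [94 96 96] [ 4.3  4.5 53.7]
220 [93 94 94] [ 4.7  1.8 54.6]
223 [92 94 94] [ 4.6 -0.4 54.3]
226 [93 96 96] [ 4.4 -2.7 54. ]
229 [92 92 94] [ 4.5 -5.1 54.2]
232 [54 55 56] [ 4.4 -7.3 53.8]
235 [209 216 225] [ 3.6 -9.  51.8]
238 [221 226 235] [  4.7 -12.2  54.6]
241 [125 128 136] [  3.3 -13.5  50.9]
244 [93 95 95] [  7.3 -18.6  61.5]
247 [92 96 95] [  7.5 -21.   62.1]
250 [92 94 95] [  7.8 -23.5  62.8]
253 [90 92 92] [  7.6 -25.6  62.5]
256 [91 93 93] [  7.6 -27.9  62.4]
259 [92 95 95] [  7.8 -30.2  62.9]
262 [92 94 94] [  7.6 -32.4  62.5]
265 [92 94 95] [  7.8 -34.7  63. ]
268 [92 94 96] [  7.8 -37.   63. ]
271 [94 97 97] [  7.9 -39.3  63.3]
274 [89 91 92] [  7.2 -41.2  61.2]
277 [137 141 150] [  5.  -42.7  55.4]
280 [142 146 155] [  3.  -44.4  50. ]
283 [144 148 157] [  3.2 -46.9  50.8]
286 [146 150 159] [  3.3 -49.3  50.9]
289 [220 225 233] [  4.6 -52.   54.3]
```

After stroke 1 the pad face is at clamp y ≈ 35.5, up about 19 mm, so roughly 9 mm was lost on the tooth. The free gap between plate and head is 22 mm. My pinch has crept 3 mm above the grip's centre, so I lower it while finishing the stroke.

Emit:
{"fn": "play_rows", "kwargs": {
  "steps": [
    {"claw":1.0,"tx":0,"ty":0.2,"tz":-0.3,"ax":0,"ay":0,"az":0},
    {"claw":1.0,"tx":0,"ty":0.4,"tz":-0.6,"ax":0,"ay":0,"az":0},
    {"claw":1.0,"tx":0,"ty":0.4,"tz":-0.6,"ax":0,"ay":0,"az":0},
    {"claw":1.0,"tx":0,"ty":0.4,"tz":-0.6,"ax":0,"ay":0,"az":0}
  ]
}}

```text
time: 11.43
eef_pos: [0.556, -0.146, 0.1243]
tcp_rot: [-0.057, -0.698, 0.711, 0.058]
contact_force: [-14.3, -9.5, 21.9]
opening: 0.172
```

Run:
```python
from h import *
s,p,L=look('w10');meas(p,L)
```

```text
t 11.43 clamp x 2.4 y -70.1 z 124.3 yaw -99.34 open 14.6 F(clamp x,y,z) -12.5 -11.8 21.9
lever angle ~ 0.563
jaw top [149.4, 164.9, 177.9, 1542]
cast lower top [82.2, 93.3, 140.6, 1405]
cast end face None
gray hist [(12, 14), (13, 21), (14, 24), (15, 19), (16, 23), (17, 25), (18, 20), (19, 20), (20, 28), (21, 21), (22, 19), (23, 22), (24, 22), (25, 25), (26, 22), (27, 23), (28, 199), (29, 148), (30, 68), (31, 65), (32, 58), (33, 72), (34, 69), (35, 58), (36, 69), (37, 27)]
```

Emit:
{"fn": "play_rows", "kwargs": {
  "steps": [
    {"claw":2.0,"tx":0,"ty":0,"tz":0,"ax":0,"ay":0,"az":0},
    {"claw":2.0,"tx":0,"ty":0,"tz":0,"ax":0,"ay":0,"az":0},
    {"claw":2.0,"tx":0,"ty":-0.2,"tz":0.6,"ax":0,"ay":0,"az":0},
    {"claw":2.0,"tx":0,"ty":-0.45,"tz":1.4,"ax":0,"ay":0,"az":0},
    {"claw":2.0,"tx":0,"ty":-0.6,"tz":2.2,"ax":0,"ay":0,"az":0},
    {"claw":2.0,"tx":0,"ty":-0.65,"tz":3,"ax":0,"ay":0,"az":0},
    {"claw":2.0,"tx":0,"ty":-0.65,"tz":3.8,"ax":0,"ay":0,"az":0},
    {"claw":2.0,"tx":0,"ty":-0.6,"tz":4.6,"ax":0,"ay":0,"az":0},
    {"claw":2.0,"tx":0,"ty":-0.45,"tz":5.4,"ax":0,"ay":0,"az":0},
    {"claw":2.0,"tx":0,"ty":-0.25,"tz":6.2,"ax":0,"ay":0,"az":0},
    {"claw":2.0,"tx":0,"ty":-0.15,"tz":6.8,"ax":0,"ay":0,"az":0},
    {"claw":2.0,"tx":0,"ty":-0.15,"tz":6.8,"ax":0,"ay":0,"az":0}
  ],
  "grip_force": 20
}}

```text
time: 12.48
eef_pos: [0.5442, -0.2067, 0.1191]
tcp_rot: [0.06, 0.705, -0.704, -0.061]
contact_force: [-0.3, -0.2, -0.6]
opening: 0.238
```

Run:
```python
from h import *
s,p,L=look('w11');meas(p,L)
```

```text
t 12.48 clamp x 1.0 y -132.0 z 119.1 yaw -99.80 open 20.2 F(clamp x,y,z) -0.3 -0.3 -0.6
lever angle ~ 0.018
jaw top None
cast lower top [82.1, 90.2, 108.4, 1034]
cast end face None
gray hist [(10, 15), (17, 14), (18, 18), (19, 17), (20, 28), (21, 20), (22, 20), (23, 25), (24, 23), (25, 24), (26, 26), (27, 28), (28, 19), (29, 35), (30, 293), (31, 240), (32, 70), (33, 55), (34, 69), (35, 75), (36, 65), (37, 62), (38, 63), (39, 34), (40, 5)]
```

View pics/w11.png

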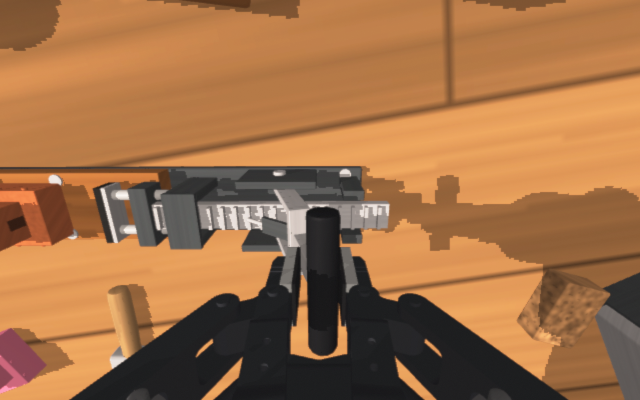

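The lever is back at rest with no force, and the bar has stayed (pad plate at columns ~95–115). I make stroke 2 with the fingers loosely caging the grip.

Emit:
{"fn": "play_rows", "kwargs": {
  "steps": [
    {"claw":2.0,"tx":0,"ty":-0.1,"tz":-0.7,"ax":0,"ay":0,"az":0},
    {"claw":2.0,"tx":0,"ty":-0.25,"tz":-1.4,"ax":0,"ay":0,"az":0},
    {"claw":2.0,"tx":0,"ty":-0.35,"tz":-2.1,"ax":0,"ay":0,"az":0},
    {"claw":2.0,"tx":0,"ty":-0.4,"tz":-2.8,"ax":0,"ay":0,"az":0},
    {"claw":2.0,"tx":0,"ty":-0.4,"tz":-3.5,"ax":0,"ay":0,"az":0},
    {"claw":2.0,"tx":0,"ty":-0.4,"tz":-4.2,"ax":0,"ay":0,"az":0},
    {"claw":2.0,"tx":0,"ty":-0.3,"tz":-4.9,"ax":0,"ay":0,"az":0},
    {"claw":2.0,"tx":0,"ty":-0.2,"tz":-5.6,"ax":0,"ay":0,"az":0},
    {"claw":2.0,"tx":0,"ty":0,"tz":-6.3,"ax":0,"ay":0,"az":0},
    {"claw":2.0,"tx":0,"ty":0,"tz":-6.8,"ax":0,"ay":0,"az":0},
    {"claw":2.0,"tx":0,"ty":0,"tz":-6.8,"ax":0,"ay":0,"az":0},
    {"claw":2.0,"tx":0,"ty":0,"tz":-6.8,"ax":0,"ay":0,"az":0}
  ]
}}

```text
time: 13.53
eef_pos: [0.5566, -0.1423, 0.1206]
tcp_rot: [-0.06, -0.702, 0.707, 0.059]
contact_force: [-2.1, -12.3, 3.1]
opening: 0.233
```

Run:
```python
from h import *
s,p,L=look('w12');meas(p,L)
zoom(p,0,60,420,300,1.9,'pics/w12z.png')
```

```text
t 13.53 clamp x 2.4 y -66.4 z 120.6 yaw -99.58 open 19.8 F(clamp x,y,z) 0.0 -12.5 3.1
lever angle ~ 0.596
jaw top [149.3, 165.9, 178.2, 1665]
cast lower top [82.3, 93.4, 140.9, 1407]
cast end face None
gray hist [(10, 64), (11, 49), (12, 27), (13, 26), (14, 28), (15, 37), (16, 78), (17, 188), (18, 21), (19, 16), (20, 7), (21, 7), (22, 8), (23, 10), (24, 15), (25, 12), (26, 11), (27, 10), (28, 15), (29, 16), (30, 17), (35, 6), (36, 19), (37, 28), (38, 24), (39, 21), (40, 20), (41, 31), (42, 20), (43, 24), (44, 26), (45, 24), (46, 18), (47, 26), (48, 25), (49, 21), (50, 117), (51, 283), (52, 67), (53, 65), (54, 68), (55, 67), (56, 68), (57, 64), (58, 65), (59, 58), (60, 6)]
```

View pics/w12z.png

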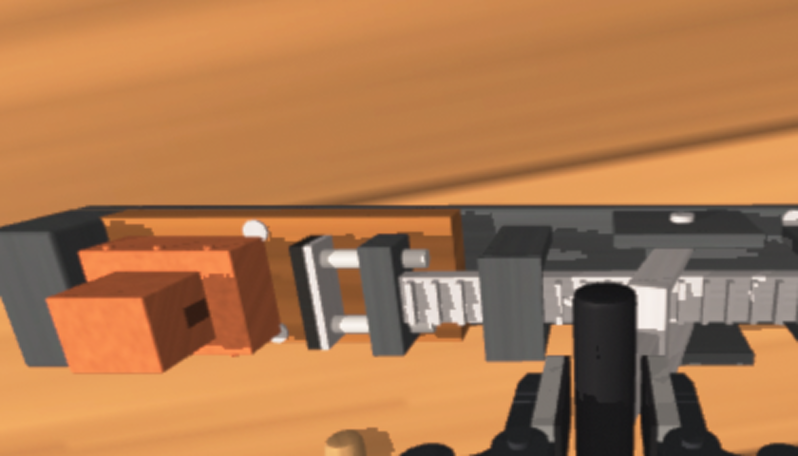

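After stroke 2 the pad face is at y ≈ 60 and the lever is near its stop. About 30 mm remain to press the casting on the jaw, plus 12 mm of squeeze. I return the lever, then make stroke 3.

Emit:
{"fn": "play_rows", "kwargs": {
  "steps": [
    {"claw":2.0,"tx":0,"ty":-0.2,"tz":0.7,"ax":0,"ay":0,"az":0},
    {"claw":2.0,"tx":0,"ty":-0.3,"tz":1.4,"ax":0,"ay":0,"az":0},
    {"claw":2.0,"tx":0,"ty":-0.4,"tz":2.1,"ax":0,"ay":0,"az":0},
    {"claw":2.0,"tx":0,"ty":-0.4,"tz":2.8,"ax":0,"ay":0,"az":0},
    {"claw":2.0,"tx":0,"ty":-0.4,"tz":3.5,"ax":0,"ay":0,"az":0},
    {"claw":2.0,"tx":0,"ty":-0.4,"tz":4.2,"ax":0,"ay":0,"az":0},
    {"claw":2.0,"tx":0,"ty":-0.3,"tz":4.9,"ax":0,"ay":0,"az":0},
    {"claw":2.0,"tx":0,"ty":-0.2,"tz":5.6,"ax":0,"ay":0,"az":0},
    {"claw":2.0,"tx":0,"ty":0,"tz":6.3,"ax":0,"ay":0,"az":0},
    {"claw":2.0,"tx":0,"ty":0,"tz":6.8,"ax":0,"ay":0,"az":0},
    {"claw":2.0,"tx":0,"ty":0,"tz":6.8,"ax":0,"ay":0,"az":0}
  ]
}}

```text
time: 14.5
eef_pos: [0.5442, -0.2067, 0.1192]
tcp_rot: [0.06, 0.705, -0.704, -0.061]
contact_force: [-1.2, -1.2, 0.1]
opening: 0.232
```

Emit:
{"fn": "play_rows", "kwargs": {
  "steps": [
    {"claw":2.0,"tx":0,"ty":-0.1,"tz":-0.7,"ax":0,"ay":0,"az":0},
    {"claw":2.0,"tx":0,"ty":-0.25,"tz":-1.4,"ax":0,"ay":0,"az":0},
    {"claw":2.0,"tx":0,"ty":-0.35,"tz":-2.1,"ax":0,"ay":0,"az":0},
    {"claw":2.0,"tx":0,"ty":-0.4,"tz":-2.8,"ax":0,"ay":0,"az":0},
    {"claw":2.0,"tx":0,"ty":-0.4,"tz":-3.5,"ax":0,"ay":0,"az":0},
    {"claw":2.0,"tx":0,"ty":-0.4,"tz":-4.2,"ax":0,"ay":0,"az":0},
    {"claw":2.0,"tx":0,"ty":-0.3,"tz":-4.9,"ax":0,"ay":0,"az":0},
    {"claw":2.0,"tx":0,"ty":-0.2,"tz":-5.4,"ax":0,"ay":0,"az":0},
    {"claw":2.0,"tx":0,"ty":-0.1,"tz":-5.8,"ax":0,"ay":0,"az":0},
    {"claw":2.0,"tx":0,"ty":-0.1,"tz":-5.8,"ax":0,"ay":0,"az":0},
    {"claw":2.0,"tx":0,"ty":-0.1,"tz":-5.8,"ax":0,"ay":0,"az":0}
  ]
}}

```text
time: 15.42
eef_pos: [0.5552, -0.1491, 0.1212]
tcp_rot: [-0.06, -0.705, 0.705, 0.059]
contact_force: [-0.0, -3.2, 4.4]
opening: 0.241
```

Run:
```python
from h import *
s,p,L=look('w13');meas(p,L)
zoom(p,0,60,420,300,1.9,'pics/w13z.png')
```

```text
t 15.42 clamp x 2.1 y -73.3 z 121.2 yaw -99.68 open 20.5 F(clamp x,y,z) 0.5 -3.2 4.4
lever angle ~ 0.534
jaw top [149.4, 165.3, 177.7, 1399]
cast lower top [82.3, 93.3, 140.9, 1376]
cast end face None
gray hist [(10, 13), (11, 30), (12, 39), (13, 32), (14, 31), (15, 39), (16, 55), (17, 7), (18, 9), (19, 6), (20, 10), (21, 32), (22, 31), (23, 73), (24, 52), (25, 58), (26, 71), (27, 21), (28, 27), (29, 26), (30, 34), (31, 56), (32, 236), (33, 43), (34, 17), (35, 11), (36, 10), (37, 12), (38, 15), (39, 10), (40, 12), (41, 13), (42, 18), (43, 14), (44, 11), (45, 18), (46, 7), (51, 5), (52, 13), (53, 19), (54, 21), (55, 26), (56, 18), (57, 25), (58, 27), (59, 21), (60, 23), (61, 27), (62, 24), (63, 26), (64, 22), (65, 61), (66, 323), (67, 124), (68, 62), (69, 65), (70, 73), (71, 58), (72, 65), (73, 65), (74, 72), (75, 27)]
```

View pics/w13z.png

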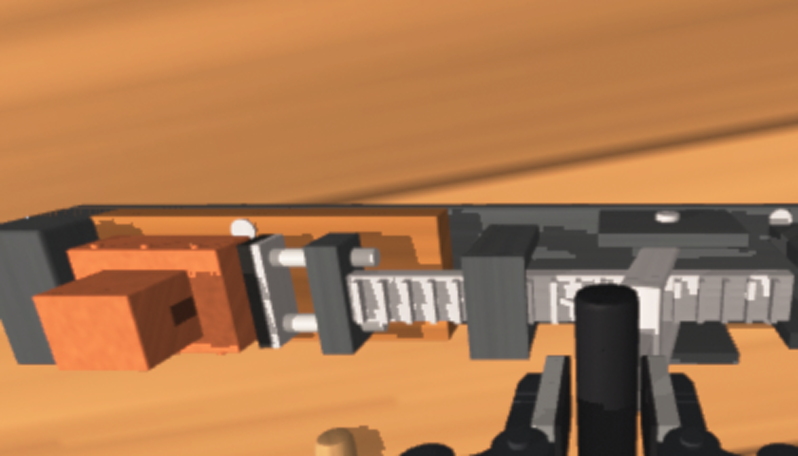

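Stroke 3 has the pad face at y ≈ 75.5, about to touch the casting. I return, then make a shorter stroke 4 to push the casting to the jaw.

Emit:
{"fn": "play_rows", "kwargs": {
  "steps": [
    {"claw":2.0,"tx":0,"ty":-0.2,"tz":0.7,"ax":0,"ay":0,"az":0},
    {"claw":2.0,"tx":0,"ty":-0.3,"tz":1.4,"ax":0,"ay":0,"az":0},
    {"claw":2.0,"tx":0,"ty":-0.3,"tz":2.1,"ax":0,"ay":0,"az":0},
    {"claw":2.0,"tx":0,"ty":-0.3,"tz":2.8,"ax":0,"ay":0,"az":0},
    {"claw":2.0,"tx":0,"ty":-0.3,"tz":3.5,"ax":0,"ay":0,"az":0},
    {"claw":2.0,"tx":0,"ty":-0.2,"tz":4.2,"ax":0,"ay":0,"az":0},
    {"claw":2.0,"tx":0,"ty":0,"tz":4.9,"ax":0,"ay":0,"az":0},
    {"claw":2.0,"tx":0,"ty":0.1,"tz":5.8,"ax":0,"ay":0,"az":0},
    {"claw":2.0,"tx":0,"ty":0.1,"tz":5.8,"ax":0,"ay":0,"az":0},
    {"claw":2.0,"tx":0,"ty":0.1,"tz":5.8,"ax":0,"ay":0,"az":0}
  ]
}}

```text
time: 16.3
eef_pos: [0.5447, -0.2068, 0.1197]
tcp_rot: [0.06, 0.705, -0.704, -0.06]
contact_force: [-0.2, -0.9, 1.0]
opening: 0.233
```

Emit:
{"fn": "play_rows", "kwargs": {
  "steps": [
    {"claw":2.0,"tx":0,"ty":-0.1,"tz":-0.6,"ax":0,"ay":0,"az":0},
    {"claw":2.0,"tx":0,"ty":-0.25,"tz":-1.2,"ax":0,"ay":0,"az":0},
    {"claw":2.0,"tx":0,"ty":-0.35,"tz":-1.8,"ax":0,"ay":0,"az":0},
    {"claw":2.0,"tx":0,"ty":-0.4,"tz":-2.4,"ax":0,"ay":0,"az":0},
    {"claw":2.0,"tx":0,"ty":-0.4,"tz":-3,"ax":0,"ay":0,"az":0},
    {"claw":2.0,"tx":0,"ty":-0.4,"tz":-3.6,"ax":0,"ay":0,"az":0},
    {"claw":2.0,"tx":0,"ty":-0.4,"tz":-4,"ax":0,"ay":0,"az":0},
    {"claw":2.0,"tx":0,"ty":-0.4,"tz":-4.2,"ax":0,"ay":0,"az":0},
    {"claw":2.0,"tx":0,"ty":-0.4,"tz":-4.2,"ax":0,"ay":0,"az":0},
    {"claw":2.0,"tx":0,"ty":-0.4,"tz":-4.2,"ax":0,"ay":0,"az":0}
  ]
}}

```text
time: 17.13
eef_pos: [0.5522, -0.1652, 0.124]
tcp_rot: [-0.06, -0.705, 0.705, 0.059]
contact_force: [0.8, -4.1, 2.1]
opening: 0.235
```

Run:
```python
from h import *
s,p,L=look('w14');meas(p,L)
zoom(p,0,60,420,300,1.9,'pics/w14z.png')
```

```text
t 17.13 clamp x 2.0 y -89.7 z 124.0 yaw -99.70 open 20.0 F(clamp x,y,z) 1.5 -3.9 2.1
lever angle ~ 0.390
jaw top [148.9, 153.2, 169.7, 327]
cast lower top [83.9, 95.3, 142.4, 1343]
cast end face None
gray hist [(10, 16), (11, 38), (12, 30), (13, 31), (14, 36), (15, 55), (16, 23), (17, 9), (18, 6), (19, 5), (20, 15), (21, 29), (22, 28), (23, 31), (24, 38), (25, 52), (26, 33), (27, 10), (28, 5), (29, 6), (30, 9), (31, 59), (32, 64), (33, 54), (34, 58), (35, 77), (36, 44), (37, 19), (38, 27), (39, 28), (40, 19), (41, 131), (42, 212), (43, 17), (44, 15), (45, 11), (46, 13), (47, 16), (48, 17), (49, 19), (50, 9), (51, 14), (52, 12), (53, 11), (54, 15), (55, 14), (62, 5), (63, 14), (64, 23), (65, 25), (66, 19), (67, 24), (68, 20), (69, 22), (70, 24), (71, 19), (72, 22), (73, 39), (74, 285), (75, 221), (76, 72), (77, 65), (78, 52), (79, 71), (80, 56), (81, 64), (82, 66), (83, 52), (84, 9)]
```

View pics/w14z.png

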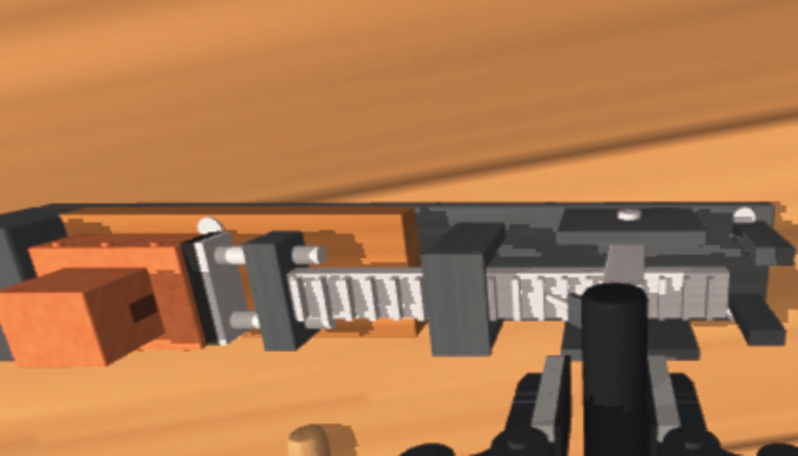

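The pad is now against the casting at y ≈ 84, and about 6 mm remain to the jaw. I keep pushing gently in this stroke.

Emit:
{"fn": "play_rows", "kwargs": {
  "steps": [
    {"claw":2.0,"tx":0,"ty":0,"tz":-0.4,"ax":0,"ay":0,"az":0},
    {"claw":2.0,"tx":0,"ty":0.05,"tz":-0.8,"ax":0,"ay":0,"az":0},
    {"claw":2.0,"tx":0,"ty":0.1,"tz":-1.2,"ax":0,"ay":0,"az":0},
    {"claw":2.0,"tx":0,"ty":0.1,"tz":-1.2,"ax":0,"ay":0,"az":0},
    {"claw":2.0,"tx":0,"ty":0.1,"tz":-1.2,"ax":0,"ay":0,"az":0}
  ]
}}

```text
time: 17.6
eef_pos: [0.554, -0.1537, 0.1229]
tcp_rot: [-0.06, -0.704, 0.705, 0.06]
contact_force: [0.9, -5.0, 3.3]
opening: 0.231
```

```bash
cat >> h.py <<'E'
def gap(p,L):
    z=L[...,2];y=L[...,1];x=L[...,0];V=p.max(-1);S=V.astype(int)-p.min(-1);gray=S<40
    pt=gray&(z>40)&(z<47)&(abs(x)<20)&(y>0)&(y<140)   # vertical faces: plate back face
    h,e=np.histogram(y[pt],bins=np.arange(0,141,.5));h2=np.convolve(h,np.ones(3),'same')
    k=[i for i in np.argsort(-h2)[:12]];print('faces y (plate back, head back):',sorted([(float(e[i]),int(h2[i])) for i in k]))
    b=gray&(abs(x)<20)&(z>47.5)&(z<56)&(y>-5)&(y<140)
    ye=y[b];h,e=np.histogram(ye,bins=np.arange(-5,141,1))
    print('tops',[(int(e[i]),int(h[i])) for i in range(len(h)) if h[i]>8 and e[i]>20])
E
python3 - <<'E'
from h import *
import pickle
for n in ['w9','w12','w13','w14']:
    p=cv2.imread(f'pics/{n}.png');d=np.load(f'pics/{n}.npy');s=pickle.load(open(f'pics/{n}.pkl','rb'))
    C=cloud('wrist',d,s);L=np.stack([(C[...,:2]-O)@EX,(C[...,:2]-O)@EY,C[...,2]],-1)*1000
    print(n);gap(p,L)
s,p,L=look('w15');meas(p,L);gap(p,L)
zoom(p,0,60,420,300,1.9,'pics/w15z.png')
E
```

```text
w9
faces y (plate back, head back): [(12.5, 36), (15.0, 38), (15.5, 38), (16.0, 36), (18.5, 36), (20.5, 41), (21.5, 37), (22.5, 36), (25.5, 69), (26.0, 139), (26.5, 141), (27.0, 101)]
tops [(26, 65), (27, 71), (28, 46), (29, 67), (30, 53), (31, 59), (32, 54), (33, 73), (34, 52), (35, 9)]
w12
faces y (plate back, head back): [(8.0, 40), (8.5, 45), (16.5, 62), (17.0, 53), (37.0, 39), (41.0, 39), (41.5, 39), (48.5, 40), (50.0, 76), (50.5, 163), (51.0, 185), (51.5, 125)]
tops [(21, 53), (22, 69), (23, 59), (24, 62), (25, 68), (26, 55), (27, 60), (28, 60), (29, 62), (30, 43), (50, 24), (51, 92), (52, 56), (53, 59), (54, 63), (55, 60), (56, 62), (57, 56), (58, 61), (59, 51)]
w13
faces y (plate back, head back): [(23.5, 45), (24.0, 44), (32.0, 57), (32.5, 52), (57.5, 40), (58.5, 40), (62.0, 41), (65.0, 49), (65.5, 113), (66.0, 186), (66.5, 191), (67.0, 121)]
tops [(21, 29), (22, 28), (23, 35), (24, 29), (25, 44), (26, 79), (27, 29), (28, 26), (31, 33), (32, 182), (33, 75), (34, 67), (35, 58), (36, 59), (37, 58), (38, 64), (39, 64), (40, 65), (41, 59), (42, 58), (43, 63), (44, 58), (45, 57),
[... 1649 characters left out ...]
 63), (88, 66), (89, 46), (90, 7)]
faces y (plate back, head back): [(37.5, 45), (38.0, 48), (38.5, 38), (47.5, 50), (48.0, 68), (48.5, 66), (77.5, 39), (79.5, 74), (80.0, 165), (80.5, 220), (81.0, 184), (81.5, 87)]
tops [(21, 33), (22, 82), (23, 26), (24, 20), (25, 10), (27, 26), (28, 27), (29, 34), (30, 26), (31, 48), (32, 79), (33, 32), (34, 22), (35, 9), (37, 18), (38, 29), (39, 34), (40, 31), (41, 39), (42, 93), (43, 24), (44, 22), (47, 24), (48, 178), (49, 90), (50, 71), (51, 57), (52, 64), (53, 53), (54, 61), (55, 60), (56, 51), (57, 65), (58, 54), (59, 68), (60, 61), (61, 52), (79, 9), (80, 64), (81, 79), (82, 60), (83, 59), (84, 52), (85, 63), (86, 58), (87, 58), (88, 61), (89, 41)]
```

View pics/w15z.png

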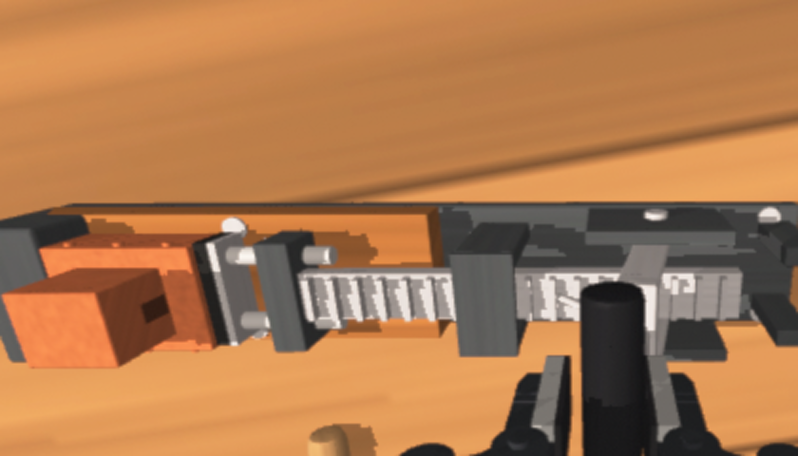

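The casting is now against the jaw (casting top edge at 148.9, jaw face at about 149.5), with the pad face at 90. The head-back to plate-back distance went from 34.0 free to 32.4, so compression is about 1.5 mm. I return the lever, pinch it lightly at rest, and start the final stroke.

Emit:
{"fn": "play_rows", "kwargs": {
  "steps": [
    {"claw":2.0,"tx":0,"ty":-0.1,"tz":0.6,"ax":0,"ay":0,"az":0},
    {"claw":2.0,"tx":0,"ty":-0.15,"tz":1.2,"ax":0,"ay":0,"az":0},
    {"claw":2.0,"tx":0,"ty":-0.2,"tz":1.8,"ax":0,"ay":0,"az":0},
    {"claw":2.0,"tx":0,"ty":-0.2,"tz":2.4,"ax":0,"ay":0,"az":0},
    {"claw":2.0,"tx":0,"ty":-0.2,"tz":3,"ax":0,"ay":0,"az":0},
    {"claw":2.0,"tx":0,"ty":-0.1,"tz":3.6,"ax":0,"ay":0,"az":0},
    {"claw":2.0,"tx":0,"ty":0,"tz":4.2,"ax":0,"ay":0,"az":0},
    {"claw":2.0,"tx":0,"ty":0.15,"tz":4.8,"ax":0,"ay":0,"az":0},
    {"claw":2.0,"tx":0,"ty":0.3,"tz":5.5,"ax":0,"ay":0,"az":0},
    {"claw":2.0,"tx":0,"ty":0.3,"tz":5.6,"ax":0,"ay":0,"az":0},
    {"claw":1.2,"tx":0,"ty":0.3,"tz":5.6,"ax":0,"ay":0,"az":0},
    {"claw":1.2,"tx":0,"ty":0.3,"tz":5.6,"ax":0,"ay":0,"az":0}
  ]
}}

```text
time: 18.65
eef_pos: [0.5443, -0.2074, 0.1196]
tcp_rot: [0.06, 0.706, -0.704, -0.06]
contact_force: [-0.1, 2.7, -0.2]
opening: 0.209
```

Run:
```python
from h import *
s,p,L=look('w16');gap(p,L)
```

```text
t 18.65 clamp x 1.3 y -132.6 z 119.6 yaw -99.74 open 17.7 F(clamp x,y,z) -0.6 2.6 -0.2
lever angle ~ 0.012
faces y (plate back, head back): [(37.5, 55), (38.0, 64), (38.5, 56), (47.5, 64), (48.0, 84), (48.5, 84), (79.0, 54), (79.5, 126), (80.0, 208), (80.5, 257), (81.0, 213), (81.5, 123)]
tops [(21, 44), (22, 103), (23, 39), (24, 20), (25, 9), (28, 20), (29, 24), (30, 35), (31, 59), (32, 96), (33, 42), (34, 24), (38, 12), (39, 31), (40, 28), (41, 61), (42, 100), (43, 43), (44, 23), (45, 11), (47, 45), (48, 200), (49, 115), (50, 63), (51, 66), (52, 61), (53, 56), (54, 63), (55, 66), (56, 60), (57, 62), (58, 63), (59, 63), (60, 53), (61, 51), (62, 19), (79, 24), (80, 85), (81, 77), (82, 63), (83, 61), (84, 61), (85, 64), (86, 51), (87, 48), (88, 69), (89, 45), (90, 10)]
```

Emit:
{"fn": "play_rows", "kwargs": {
  "steps": [
    {"claw":1.2,"tx":0,"ty":0,"tz":0,"ax":0,"ay":0,"az":0},
    {"claw":1.2,"tx":0,"ty":0,"tz":0,"ax":0,"ay":0,"az":0},
    {"claw":1.2,"tx":0,"ty":-0.1,"tz":-0.5,"ax":0,"ay":0,"az":0},
    {"claw":1.2,"tx":0,"ty":-0.25,"tz":-1,"ax":0,"ay":0,"az":0},
    {"claw":1.2,"tx":0,"ty":-0.35,"tz":-1.5,"ax":0,"ay":0,"az":0},
    {"claw":1.2,"tx":0,"ty":-0.4,"tz":-2,"ax":0,"ay":0,"az":0},
    {"claw":1.2,"tx":0,"ty":-0.45,"tz":-2.5,"ax":0,"ay":0,"az":0},
    {"claw":1.2,"tx":0,"ty":-0.45,"tz":-2.9,"ax":0,"ay":0,"az":0},
    {"claw":1.2,"tx":0,"ty":-0.45,"tz":-3.2,"ax":0,"ay":0,"az":0},
    {"claw":1.2,"tx":0,"ty":-0.45,"tz":-3.2,"ax":0,"ay":0,"az":0},
    {"claw":1.2,"tx":0,"ty":-0.45,"tz":-3.2,"ax":0,"ay":0,"az":0}
  ]
}}

```text
time: 19.62
eef_pos: [0.5491, -0.1801, 0.1264]
tcp_rot: [-0.058, -0.702, 0.708, 0.06]
contact_force: [-7.8, -6.4, 6.7]
opening: 0.177
```

Run:
```python
from h import *
s,p,L=look('w17');gap(p,L)
```

```text
t 19.62 clamp x 1.4 y -104.9 z 126.4 yaw -99.57 open 15.0 F(clamp x,y,z) -6.6 -7.6 6.7
lever angle ~ 0.257
faces y (plate back, head back): [(37.5, 50), (38.0, 53), (53.5, 55), (54.0, 73), (54.5, 74), (55.0, 50), (79.0, 53), (79.5, 81), (80.0, 177), (80.5, 222), (81.0, 202), (81.5, 100)]
tops [(23, 11), (24, 35), (25, 24), (26, 29), (27, 48), (28, 84), (29, 27), (30, 27), (33, 12), (34, 23), (35, 34), (36, 34), (37, 42), (38, 98), (39, 30), (40, 24), (43, 9), (44, 21), (45, 29), (46, 33), (47, 49), (48, 93), (49, 44), (50, 18), (51, 9), (53, 31), (54, 187), (55, 109), (56, 62), (57, 55), (58, 65), (59, 60), (60, 49), (61, 70), (62, 57), (63, 64), (64, 59), (65, 63), (66, 55), (67, 54), (68, 9), (80, 89), (81, 71), (82, 66), (83, 58), (84, 52), (85, 69), (86, 51), (87, 55), (88, 63), (89, 41), (90, 9)]
```

Compression is about 7.6 mm (head back 54.2, plate back 80.6, distance 26.4 against 34.0 free). I need about 4.4 mm more, which is roughly 9–10 mm at the grip.

Emit:
{"fn": "play_rows", "kwargs": {
  "steps": [
    {"claw":1.2,"tx":0,"ty":0,"tz":-0.3,"ax":0,"ay":0,"az":0},
    {"claw":1.2,"tx":0,"ty":0,"tz":-0.6,"ax":0,"ay":0,"az":0},
    {"claw":1.2,"tx":0,"ty":0,"tz":-0.9,"ax":0,"ay":0,"az":0},
    {"claw":1.2,"tx":0,"ty":0,"tz":-0.9,"ax":0,"ay":0,"az":0},
    {"claw":1.2,"tx":0,"ty":0,"tz":-0.9,"ax":0,"ay":0,"az":0},
    {"claw":1.2,"tx":0,"ty":0,"tz":-0.9,"ax":0,"ay":0,"az":0}
  ]
}}

```text
time: 20.17
eef_pos: [0.5505, -0.1721, 0.127]
tcp_rot: [-0.058, -0.701, 0.708, 0.06]
contact_force: [-9.6, -7.6, 9.1]
opening: 0.18
```

Run:
```python
from h import *
s,p,L=look('w18');gap(p,L);meas(p,L)
zoom(p,0,60,420,300,1.9,'pics/w18z.png')
```

```text
t 20.17 clamp x 1.4 y -96.8 z 127.0 yaw -99.57 open 15.3 F(clamp x,y,z) -8.2 -9.1 9.1
lever angle ~ 0.328
faces y (plate back, head back): [(37.5, 55), (38.0, 55), (56.5, 40), (57.0, 54), (57.5, 80), (58.0, 66), (58.5, 42), (79.5, 42), (80.0, 114), (80.5, 172), (81.0, 161), (81.5, 86)]
tops [(21, 88), (22, 35), (23, 28), (24, 12), (27, 30), (28, 29), (29, 32), (30, 28), (31, 85), (32, 49), (33, 27), (34, 12), (37, 21), (38, 34), (39, 34), (40, 36), (41, 88), (42, 41), (43, 27), (44, 9), (47, 17), (48, 30), (49, 33), (50, 42), (51, 84), (52, 45), (53, 28), (54, 16), (56, 9), (57, 133), (58, 154), (59, 65), (60, 68), (61, 52), (62, 57), (63, 69), (64, 61), (65, 50), (66, 62), (67, 67), (68, 57), (69, 53), (70, 55), (71, 28), (80, 71), (81, 82), (82, 54), (83, 65), (84, 56), (85, 43), (86, 66), (87, 55), (88, 58), (89, 47), (90, 10)]
jaw top None
cast lower top [89.8, 101.1, 148.3, 1365]
cast end face None
gray hist [(10, 34), (11, 61), (12, 15), (13, 7), (14, 5), (15, 8), (16, 15), (17, 29), (18, 34), (19, 32), (20, 34), (21, 62), (22, 16), (23, 8), (24, 7), (25, 6), (26, 9), (27, 33), (28, 31), (29, 34), (30, 30), (31, 67), (32, 25), (34, 9), (35, 8), (36, 9), (37, 69), (38, 66), (39, 48), (40, 56), (41, 81), (42, 33), (43, 25), (44, 27), (45, 27), (46, 22), (47, 36), (48, 54), (49, 49), (50, 57), (51, 76), (52, 48), (53, 22), (54, 26), (55, 24), (56, 27), (57, 185), (58, 193), (59, 24), (60, 9), (61, 16), (62, 17), (63, 14), (64, 14), (65, 12), (66, 16), (67, 19), (68, 13), (69, 12), (70, 12), (71, 16), (79, 24), (80, 210), (81, 201), (82, 61), (83, 75), (84, 63), (85, 47), (86, 72), (87, 62), (88, 64), (89, 49), (90, 11)]
```

View pics/w18z.png

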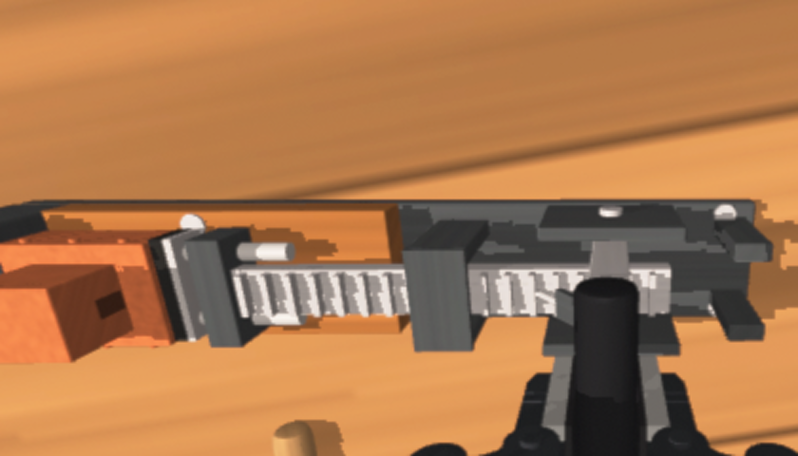

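Compression is now about 10.9 mm. I nudge another ~1 mm and hold to check for drift.

Emit:
{"fn": "play_rows", "kwargs": {
  "steps": [
    {"claw":1.2,"tx":0,"ty":0,"tz":-0.3,"ax":0,"ay":0,"az":0},
    {"claw":1.2,"tx":0,"ty":0,"tz":-0.3,"ax":0,"ay":0,"az":0},
    {"claw":1.2,"tx":0,"ty":0,"tz":-0.3,"ax":0,"ay":0,"az":0},
    {"claw":1.2,"tx":0,"ty":0,"tz":-0.3,"ax":0,"ay":0,"az":0},
    {"claw":1.2,"tx":0,"ty":0,"tz":-0.3,"ax":0,"ay":0,"az":0},
    {"claw":1.2,"tx":0,"ty":0,"tz":-0.3,"ax":0,"ay":0,"az":0},
    {"claw":1.2,"tx":0,"ty":0,"tz":-0.3,"ax":0,"ay":0,"az":0},
    {"claw":1.2,"tx":0,"ty":0,"tz":-0.3,"ax":0,"ay":0,"az":0}
  ]
}}

```text
time: 20.88
eef_pos: [0.5509, -0.1695, 0.1271]
tcp_rot: [-0.058, -0.701, 0.708, 0.06]
contact_force: [-10.5, -9.3, 9.1]
opening: 0.179
```

Run:
```python
from h import *
s,p,L=look('w19');gap(p,L)
q,d=cams.read_camera('top');cv2.imwrite('pics/top19.png',q);zoom(q,100,90,460,300,2.2,'pics/top19z.png')
q,d=cams.read_camera('scene');cv2.imwrite('pics/s19.png',q);zoom(q,210,140,410,290,4,'pics/s19z.png')
```

```text
t 20.88 clamp x 1.4 y -94.1 z 127.1 yaw -99.57 open 15.2 F(clamp x,y,z) -8.8 -10.9 9.1
lever angle ~ 0.351
faces y (plate back, head back): [(37.5, 53), (38.0, 55), (56.0, 40), (56.5, 40), (58.0, 53), (58.5, 79), (59.0, 71), (59.5, 44), (80.0, 72), (80.5, 130), (81.0, 129), (81.5, 78)]
tops [(21, 33), (22, 79), (23, 38), (24, 27), (25, 17), (28, 30), (29, 24), (30, 35), (31, 25), (32, 85), (33, 53), (34, 24), (35, 12), (38, 21), (39, 33), (40, 34), (41, 34), (42, 77), (43, 58), (44, 31), (45, 12), (48, 16), (49, 33), (50, 36), (51, 30), (52, 80), (53, 68), (54, 26), (55, 17), (58, 97), (59, 188), (60, 65), (61, 59), (62, 58), (63, 60), (64, 60), (65, 62), (66, 63), (67, 56), (68, 56), (69, 60), (70, 61), (71, 58), (72, 41), (80, 65), (81, 82), (82, 56), (83, 59), (84, 59), (85, 51), (86, 60), (87, 61), (88, 58), (89, 48)]
```

View pics/top19z.png

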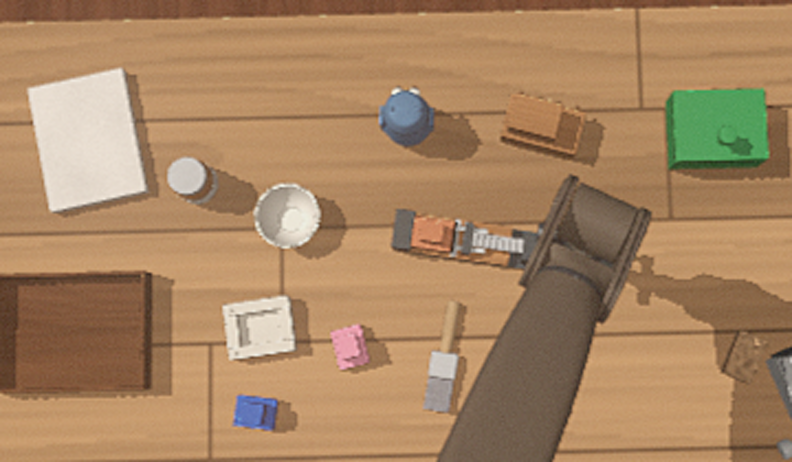

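View pics/s19z.png

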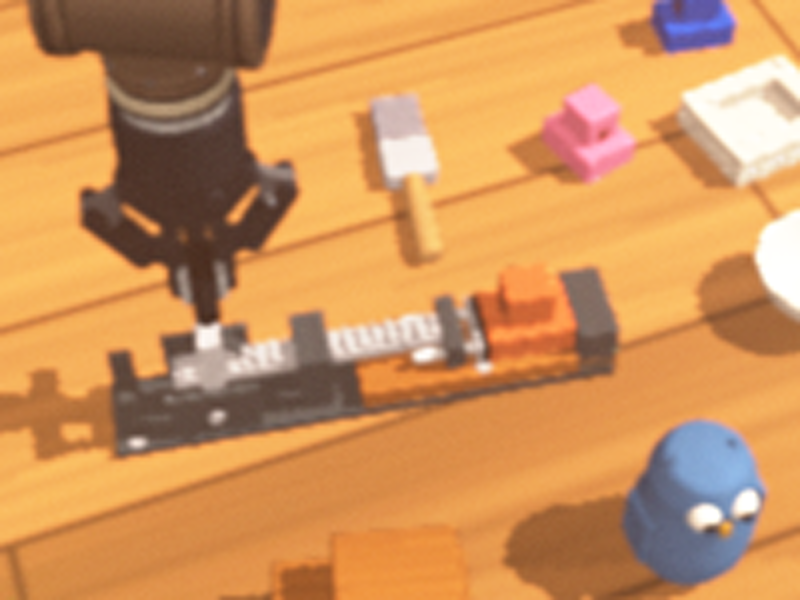

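The top and scene views show the casting upright between pad and jaw, and the bystanders where they were. Compression measures 11.9 mm (distance 22.1 against 34.0 free). I do one last drift check, then hand in.

Run:
```python
from h import *
s,p,L=look('w20')
z=L[...,2];gap(p,L)
print(ctrl.sign_off())
```

```text
t 21.03 clamp x 1.4 y -94.1 z 127.1 yaw -99.57 open 15.0 F(clamp x,y,z) -9.2 -11.1 8.9
lever angle ~ 0.351
faces y (plate back, head back): [(37.5, 49), (38.0, 56), (38.5, 41), (58.0, 49), (58.5, 64), (59.0, 72), (59.5, 50), (79.5, 35), (80.0, 78), (80.5, 119), (81.0, 102), (81.5, 63)]
tops [(21, 28), (22, 71), (23, 49), (24, 22), (25, 14), (28, 29), (29, 29), (30, 29), (31, 35), (32, 75), (33, 51), (34, 33), (35, 19), (38, 21), (39, 28), (40, 33), (41, 32), (42, 77), (43, 56), (44, 27), (45, 16), (48, 24), (49, 28), (50, 33), (51, 29), (52, 77), (53, 65), (54, 27), (55, 12), (58, 105), (59, 176), (60, 53), (61, 69), (62, 62), (63, 58), (64, 67), (65, 49), (66, 62), (67, 59), (68, 65), (69, 51), (70, 65), (71, 60), (72, 31), (80, 73), (81, 77), (82, 57), (83, 51), (84, 66), (85, 53), (86, 56), (87, 65), (88, 62), (89, 44)]
the job is handed in; nothing more can be done
None
```

I lifted the terracotta casting out of the mould, stood it upright on the clamp bed and let go. I then pumped the lever through five forward strokes until the pad had pushed the casting against the fixed jaw and squeezed it. I handed the job in at about 21 s, still pinching the lever at about 0.35 rad.

**Squeeze:** my last wrist-camera measurement put the pad about 12 mm into its head (the distance from head to pad plate was 22.1 mm, against about 34 mm free). It did not drift over the last few frames. The force at the grip was about 11 N along the clamp.

**Casting and bystanders:** the casting's jaw-side edge read 148–149 mm, against the jaw face at about 149.5 mm, so it is touching to within about 1 mm. By eye, the other things looked where they were at the start.

**What disagreed or went off plan:**
- **Tooth loss:** more lever travel was lost finding teeth than I expected, so I made five strokes rather than the three or four I had planned. I relied on the camera measurements instead of the lever angle.
- **Pinch:** during the first stroke the pinch crept about 3 mm above the grip's centre, and the vertical force rose to 22 N. I loosened the fingers for strokes 2–4 and pinched again at 20 N for the last one. At the end the grip read 15 mm instead of 16, with side forces of about 9 N.

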